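# Clear the gluing press and clamp the sanding block

### The arm

A 6-joint arm with a two-finger parallel gripper is mounted at the origin on a cart in front of the work surface, level with it; the furniture and walls round the work are solid. World frame = base frame: x ahead of the robot, y to its left, z up, the work surface at z = 0. Lengths are in m, angles in rad, forces in N, time in s.
With the tool pointing down it reaches from about 0.375 to 0.9 m from the base axis. Payload 3.1 kg.
Tool frame: the origin (TCP) lies on the centre line of the jaws, within the pads' length; the fingertips stand 8 mm ahead of it and the grasp point (between the pads) lies 11 mm behind it; z points along the fingers, y is the line along which they close (so a half turn about z gives the same grasp; the last joint's range is limited). The gripper opens to 85 mm and grips with 20 to 120 N. Pads are 22 mm wide; open, the fingers measure 114 mm over their backs; the gripper's body (76 mm by 85 mm) begins 54 mm behind the grasp point. The pads swing forward as they close: fully open they stand 13 mm farther back than shut.
Start: joints at [-1.474, 0.527, 1.433, -0, 1.181, -0.178], TCP at [0.17, -0.602, 0.239] pointing down, gripper open.
Joint ranges: [-3.08, 3.08], [-0.75, 2.2], [0.22, 2.44], [-1.43, 4.57], [0, 2.65], [-2.85, 2.85]. Speed limits (rad/s): [2.79, 2.79, 3.14, 3.14, 3.14, 3.14].

### API

Orientations are given as a unit quaternion [x, y, z, w].
In Python, from station import * gives the robot as it stands.
- The arm moves only by the tool play_rows, never from a script. Its argument "rows" is a list of rows, each a list of 3 entries, a list of its own where there are three numbers: the turn, a rotation vector about the tool's x, y, z in degrees, then the shift along the tool's x, y, z in mm, then the closure, from 0 (fully open) to 1 (shut). In form: [[[ax, ay, az], [dx, dy, dz], jaw], ...]. A call has 1 to 12 rows; each row shifts and turns the commanded pose from where the row before left it, along the tool's axes as they then stand; what a row does not reach is not made up. A row lasts 1/12 s, in which the tool goes at most 41.7 mm and 7.16 degrees, less where a joint would pass 70% of its speed; a pose out of reach is approached as far as the arm can. A call with a gripper value outside its range is refused whole. The fingers move at their own pace and stop on an object; "grip_force" is the grip in N (left out, the last holds). Time passes only in rows, so rows that do not move let the fingers close. It gives the time, the measured TCP pose, the force, the opening and the grip force at its end, in the units of the state.
- sense(): the state, without advancing time (a new reading comes with each control period).
- snapshot(name): name is "side" or "top"; returns (picture, depth): 480x640x3 uint8, red, green, blue; 480x640 float32, m along the optical axis (not along the pixel's ray), 0 where there is no reading.
- get_calibration(name): a dict with "vfov" (degrees; the focal length in pixels is half the picture's height over the tangent of half this angle, whatever the lens; pixels are square), "cx", "cy" (the principal point, pixels), "k1" (the pictures are not rectified: a ray, as slopes to the right and down, at radius r is drawn at 1 + k1 r^2 times it, then the intrinsics apply), "xyz" and "attitude" of the camera in the world. Camera axes: x right, y down, z forward; pixel columns grow to the right and rows downward; lengths in m; the calibration is good to about 2 mm. A picture is of the moment at which its call begins. get_calibration takes no time and is no camera call.
- sign_off(): hands the job in; it is judged then, once.
The state is a dict: "t": time; "q": joint angles; "qd": joint speeds; "tau": joint torques, N m; "tcp_pos": TCP position; "tool_rot": TCP orientation; "force": force on the tool from outside, world axes, zero at the start; "ft_torque": the same for the moment, N m; "finger_gap": opening from 0.0 (shut) to 1.0 (fully open); "gripper_force": force on a finger pad.
Only numpy, scipy, OpenCV 4.12 (cv2) and the standard library are available. Lean on these libraries where they do the work, as an engineer would, in place of code of your own. Each camera call takes 0.05 s, during which the arm holds its last target. There are 200 camera calls.

### The job

The sanding block has to be clamped in the small hand press while the glue of its abrasive sheet sets, but a punch was left lying on the press bed: put the punch into the wooden tray first. Then set the block flat on the bed, abrasive side down as it lies now, lengthwise under the ram, in the middle and with its end butted against the column at the back. Last, push the ram down by its knob until the pad bears firmly on the block (at least 10 N, never more than 50 N), leave it down, and do not disturb the cup, beaker, bottle and hammer standing around.

Things in the scene. Friction and masses are not known exactly. Their poses are not given: they have to be found in the camera images.
- press: Hand press, fixed. Its open front faces the robot's right. Origin at table height; its +x runs from the open front to the column, +z up. Base x -115..95, y -70..70 mm; steel bed top z 30, x -105..85, y -58..58. Column x 27..79, y -35..35: its flat face at x 27 is the back stop. Head x -60..80, y -40..40, z 185..211 overhangs: reach in with the tool's upper end leaning 30-45 deg toward -x.
- bed_spot (a point): Point on the bed top (press frame x -15, y 0, z 30 mm; axes as the press) where the centre of the block's underside lies when the block is butted against the column and centred.
- ram (a joint): Ram travel in m: 0 = fully raised (pad 100 mm above the bed), grows downward, limit 0.085; starts at 0 to 0.012. The pad meets the 28 mm high block at 0.072. The ram slides only vertically and stays where left by friction (about 6 N; its weight of 3 N helps the push down). On the block its stiff rubber pad yields only about 1 mm per 15 N.
- knob_top (a point): Centre of the flat top of the ram's black knob (46 mm wide) at x -7, y 0 mm of the press; 310 mm above the table with the ram fully raised, 238 mm with the pad on the block. It can be pushed with shut fingers.
- pad (a point): Centre of the underside of the ram's round rubber pad, 36 mm wide, on the ram axis.
- punch: Steel punch, a plain bar 115 mm long, 12 mm thick, 0.1 kg, lying on the press bed roughly along the press's x. Origin: centre of its underside; its length is its own y axis, z up.
- block: Wooden sanding block, 84 mm long, 44 mm wide, 28 mm high, 0.12 kg, lying on the table with its abrasive sheet below. Origin: centre of its underside; its length is its own y axis, its width its x axis, z up.
- tray: Open wooden tray, heavy and fixed, 200 mm along its x, 140 mm along its y, 28 mm high, walls and floor 6 mm thick. Origin: centre of its underside. The tray and the block lie to the right of the press, either of them the nearer.
- cup_front: Brown cup, 57 mm wide, 44 mm high, a bystander; origin at the centre of its underside.
- beaker: Tall brown beaker, 61 mm wide, 78 mm high, a bystander behind the press; origin at the centre of its underside.
- flux: Brown bottle, 47 mm wide, 135 mm high, a bystander behind the press; origin at the centre of its underside.
- planisher: Hammer with wooden handle lying behind the work, 248 mm long along its y, 89 mm over the head, 26 mm high, a bystander; origin at the centre of its underside.
Not all that is in view belongs to the job. What is shaped like the block but pink is not meant.

How it is judged:
By the outcome, as a careful person would: the job done as asked, in the order asked, and still so for the second after the job is handed in, with the robot touching nothing.
It also fails if it takes over 72 s, if anything falls off the work surface, if the arm or the gripper's body presses on something with over 40 N, if the wrist force passes 120 N, or if a joint passes its speed limit or range.

## Working session

There is one attempt and no reset: what is moved stays moved. The work goes in short steps, Python scripts to look and compute and a tool call to move; the robot and the scene stay as the last step left them, time stands still between calls to the robot, and variables do not carry over. Pictures are saved under pics/ and viewed, at most 10 in all, crops included, and the job is handed in when it is done.

Besides the shell and the picture viewer there is one more tool, called after ">>>" as name(argument=value, ...) on one line, values as JSON. play_rows: Moves the arm, as the interface text tells. Its arguments: {"type":"object","properties":{"rows":{"type":"array","items":{"type":"array"}},"grip_force":{"type":"number"}},"required":["rows"]}

```bash
ls; mkdir -p pics; cat > h.py <<'E'
from station import *
import numpy as np, cv2
from scipy.spatial.transform import Rotation as R
def cam(n):
    c=get_calibration(n); f=240/np.tan(np.radians(c["vfov"])/2)
    a=np.array(c["attitude"]); 
    M=a if a.shape==(3,3) else R.from_quat(a).as_matrix()
    K=np.array([[f,0,c["cx"]],[0,f,c["cy"]],[0,0,1.]])
    return K,np.array([c["k1"],0,0,0,0.]),M,np.array(c["xyz"])
def ray(n,uv):
    K,d,M,o=cam(n)
    s=cv2.undistortPoints(np.array(uv,float).reshape(-1,1,2),K,d).reshape(-1,2)
    return o,np.c_[s,np.ones(len(s))]@M.T
def plane(n,uv,z):
    o,r=ray(n,uv); return o+r*((z-o[2])/r[:,2])[:,None]
def pts(n,uv,D):
    o,r=ray(n,uv); uv=np.array(uv,int); return o+r*D[uv[:,1],uv[:,0]][:,None]
def shot(n,name):
    p,D=snapshot(n); cv2.imwrite(f"pics/{name}.png",p[:,:,::-1]); np.save(f"pics/{name}.npy",D); return p,D
E
python3 - <<'E'
from h import *
print(get_calibration("top"),get_calibration("side"))
shot("top","t0");shot("side","s0"); s=sense(); print(s)
E
```

```text
pics
{'vfov': 47.963281875178254, 'cx': 313.9687177948747, 'cy': 241.2057619048728, 'k1': -0.07288855717068474, 'xyz': array([ 0.14844082, -0.22613857,  1.47622308]), 'attitude': array([ 0.81055358, -0.56173021,  0.09353238, -0.13679827])} {'vfov': 46.049167053807594, 'cx': 312.8287803987929, 'cy': 242.17225317892874, 'k1': 0.04624483583973514, 'xyz': array([-0.26404429,  0.4100803 ,  0.9352447 ]), 'attitude': array([-0.46095523,  0.76949665, -0.37925506,  0.22706997])}
{'t': 0.1, 'q': array([-1.47446101e+00,  5.28388769e-01,  1.43381574e+00, -1.23196645e-05,
        1.18141231e+00, -1.78560866e-01]), 'qd': array([ 0.00054113, -0.00333273, -0.00329114,  0.00218123,  0.00011077,
        0.00185777]), 'tau': array([-4.31869785e-04, -4.43305349e+01, -1.78586072e+01, -1.77390170e-04,
        3.87508524e-03, -1.36182598e-05]), 'tcp_pos': array([ 0.16957898, -0.60087503,  0.23840868]), 'tool_rot': array([ 9.90568044e-01,  1.37017975e-01,  3.59063087e-05, -1.01146272e-03]), 'force': array([-0.43084769, -0.59782589, -0.55946907]), 'ft_torque': array([ 0.00255472, -0.03051843, -0.01277692]), 'gripper_force': 0.0, 'finger_gap': 1.0004722124132592}
```

View pics/t0.png

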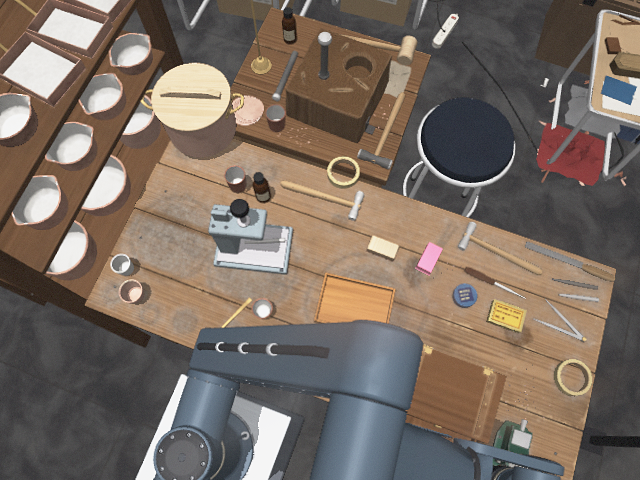

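View pics/s0.png

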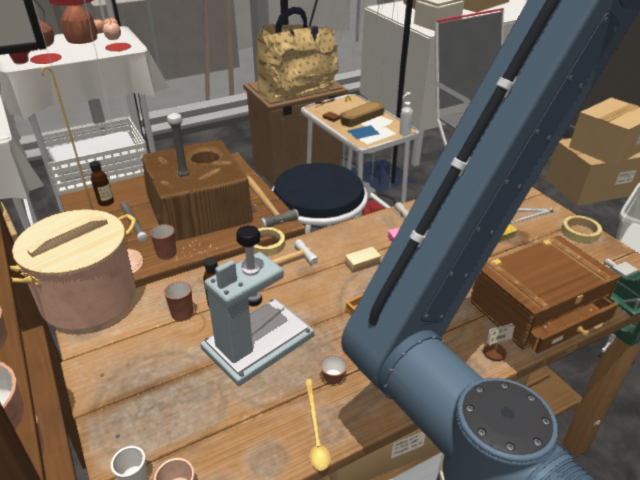

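The top view shows the press at (250,240), with the punch on its bed near (272,238). The tray is at (356,300), the cup at (263,309), and the bottle and beaker at (261,187) and (235,178). The hammer is at (325,195).

Candidates for the block are the cream one at (383,246), the pink one at (430,258) and the yellow tin at (507,315). By the description, I choose the cream one. For the punch, the candidates are the bar on the bed and the knives and files on the right, so I choose the bar on the bed. I'll check both in a crop.

```bash
python3 - <<'E'
from h import *
p=cv2.imread("pics/t0.png"); s=cv2.imread("pics/s0.png")
a=cv2.resize(p[190:330,200:400],None,fx=4,fy=4,interpolation=cv2.INTER_CUBIC)
cv2.imwrite("pics/c0.png",a)
b=cv2.resize(s[220:390,190:390],None,fx=3.5,fy=3.5,interpolation=cv2.INTER_CUBIC)
cv2.imwrite("pics/c1.png",b)
D=np.load("pics/t0.npy")
for n,uv in dict(block=(383,245),pink=(430,258),knob=(239,208),bed=(265,262),bed2=(286,255),tray=(356,300),cup=(263,309),tbl=(330,240),head=(258,228)).items(): print(n,pts("top",[uv],D).round(3))
E
```

```text
block [[ 0.148 -0.226  1.476]]
pink [[ 0.686 -0.372  0.023]]
knob [[0.542 0.112 0.305]]
bed [[0.511 0.06  0.026]]
bed2 [[0.55  0.012 0.029]]
tray [[ 0.502 -0.215  0.008]]
cup [[ 0.389  0.019 -0.001]]
tbl [[ 0.645 -0.086  0.002]]
head [[0.543 0.075 0.204]]
```

View pics/c0.png

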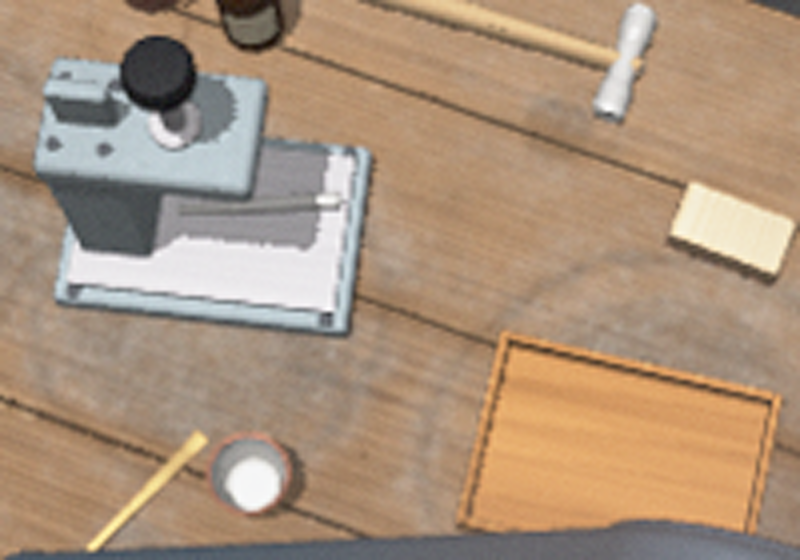

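View pics/c1.png

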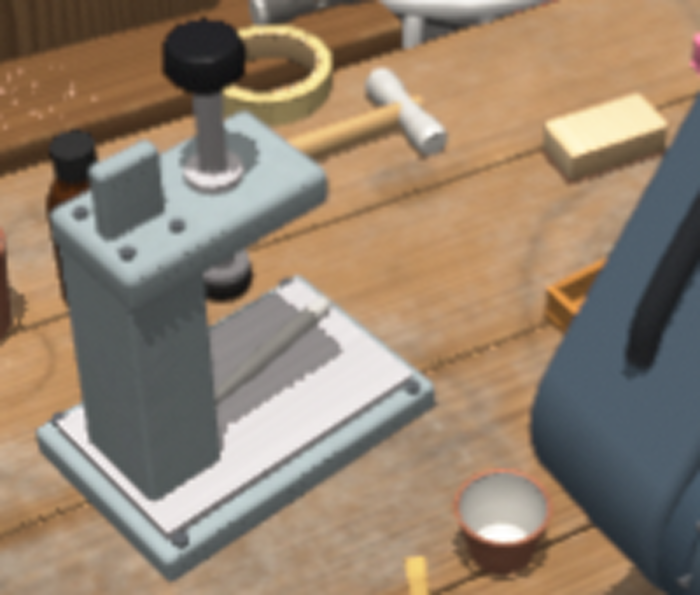

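The crops show a cream block with its corners at crop (692,183) to (775,275). The punch runs on the bed from (178,212) to (342,201), with its front end lit. Next I turn these into positions.

```bash
python3 - <<'E'
from h import *
T=lambda l:np.array(l)/4.+[200,190]-0.375
S=lambda l:np.array(l)/3.5+[190,220]-.36
def pr(n,a): print(n); print((a*1000).round(0))
base=plane("top",T([(372,150),(348,330),(57,300)]),.027); pr("base ff,fn,bn (z27)",base)
bed=plane("top",T([(355,150),(335,313),(70,280)]),.030); pr("bed",bed)
pr("punch top",plane("top",T([(178,212),(342,201)]),.042))
pr("punch side",plane("side",S([(218,392),(326,306)]),.042))
pr("base side fn,bn,bb/ff",plane("side",S([(433,390),(172,565),(42,436),(292,280)]),.027))
pr("block top",plane("top",T([(692,183),(797,220),(777,268),(672,234)]),.028))
pr("block side",plane("side",S([(640,97),(666,127),(568,163),(545,132)]),.028))
pr("tray rim",plane("top",T([(503,333),(780,398),(460,525)]),.028))
pr("cup rim",plane("top",T([(253,473)]),.044))
pr("knob",plane("top",T([(157,70)]),.307))
pr("knob side",plane("side",S([(203,43)]),.307))
pr("hammer",plane("top",T([(640,10),(608,110),(360,-10)]),.02))
pr("bottle",plane("top",T([(252,10)]),.1))
# press fit from base
l=np.array([[-115,-70],[-115,70],[95,70]])
for c in range(2):
  pass
E
```

```text
base ff,fn,bn (z27)
[[635.  25.  27.]
 [504.  -8.  27.]
 [453. 192.  27.]]
bed
[[630.  36.  30.]
 [512.   5.  30.]
 [469. 188.  30.]]
punch top
[[539. 134.  42.]
 [587.  28.  42.]]
punch side
[[544. 126.  42.]
 [581.  34.  42.]]
base side fn,bn,bb/ff
[[496.   2.  27.]
 [447. 197.  27.]
 [575. 229.  27.]
 [628.  37.  27.]]
block top
[[ 691. -198.   28.]
 [ 691. -277.   28.]
 [ 652. -274.   28.]
 [ 650. -197.   28.]]
block side
[[ 684. -274.   28.]
 [ 645. -271.   28.]
 [ 644. -187.   28.]
 [ 682. -190.   28.]]
tray rim
[[ 540. -110.   28.]
 [ 563. -305.   28.]
 [ 403. -129.   28.]]
cup rim
[[385.  13.  44.]]
knob
[[544. 113. 307.]]
knob side
[[542. 117. 307.]]
hammer
[[ 810. -119.   20.]
 [ 726. -123.   20.]
 [ 752.   81.   20.]]
bottle
[[678. 129. 100.]]
```

Both views agree to within about 6 mm. The press axis points at azimuth 104°, the bed spot is at about (543,108), and the knob is at (543,115). The block is centred at about (668,-234) and the punch at about (563,80) with azimuth 113.5°. Next I write a helper that works out the row values.

```bash
cat >> h.py <<'E'
from scipy.linalg import expm, logm
def pose(pos,az,tilt=0):
    T=np.eye(4); T[:3,:3]=(R.from_euler('z',az,degrees=True)*R.from_euler('x',180,degrees=True)*R.from_euler('y',tilt,degrees=True)).as_matrix()
    T[:3,3]=pos; return T
def now():
    s=sense(); T=np.eye(4); T[:3,:3]=R.from_quat(s["tool_rot"]).as_matrix(); T[:3,3]=np.array(s["tcp_pos"])*1000; return T,s
def go(A,B,N):
    X=expm(np.real(logm(np.linalg.inv(A)@B))/N)
    rv=R.from_matrix(X[:3,:3]).as_rotvec(degrees=True)
    print("N",N,"turn",rv.round(2),"shift",X[:3,3].round(1)); return B
def st():
    T,s=now(); x=T[:3,0]; print("t%.1f pos %s az %.1f tiltz %s F %s gap %.3f gf %.1f q %s"%(s["t"],T[:3,3].round(1),np.degrees(np.arctan2(x[1],x[0])),T[:3,2].round(3),np.round(s["force"],1),s["finger_gap"],s["gripper_force"],np.round(s["q"],2)))
    return T
E
python3 - <<'E'
from h import *
A=st()
B=go(A,pose([597,4,181],113.5,25),24)
go(B,pose([570.5,62.5,75],113.5,25),6)
E
```

```text
t0.1 pos [ 169.6 -600.9  238.4] az 15.8 tiltz [-0.     0.002 -1.   ] F [-0.4 -0.6 -0.6] gap 1.000 gf 0.0 q [-1.47  0.53  1.43 -0.    1.18 -0.18]
N 24 turn [ 0.88  0.77 -4.  ] shift [33.6  5.1  9.3]
N 6 turn [ 0.  0. -0.] shift [ 2.2 -0.2 20.5]
```

>>> play_rows(rows=[[[0.88, 0.77, -4], [33.6, 5.1, 9.3], 0], [[0.88, 0.77, -4], [33.6, 5.1, 9.3], 0], [[0.88, 0.77, -4], [33.6, 5.1, 9.3], 0], [[0.88, 0.77, -4], [33.6, 5.1, 9.3], 0], [[0.88, 0.77, -4], [33.6, 5.1, 9.3], 0], [[0.88, 0.77, -4], [33.6, 5.1, 9.3], 0], [[0.88, 0.77, -4], [33.6, 5.1, 9.3], 0], [[0.88, 0.77, -4], [33.6, 5.1, 9.3], 0], [[0.88, 0.77, -4], [33.6, 5.1, 9.3], 0], [[0.88, 0.77, -4], [33.6, 5.1, 9.3], 0], [[0.88, 0.77, -4], [33.6, 5.1, 9.3], 0], [[0.88, 0.77, -4], [33.6, 5.1, 9.3], 0]])

```text
t: 1.1
tcp_pos: [0.5182, -0.3978, 0.1608]
tool_rot: [0.841, 0.527, 0.065, -0.1]
force: [-0.4, -0.1, -0.0]
finger_gap: 1.002
gripper_force: 0.0
```

>>> play_rows(rows=[[[0.88, 0.77, -4], [33.6, 5.1, 9.3], 0], [[0.88, 0.77, -4], [33.6, 5.1, 9.3], 0], [[0.88, 0.77, -4], [33.6, 5.1, 9.3], 0], [[0.88, 0.77, -4], [33.6, 5.1, 9.3], 0], [[0.88, 0.77, -4], [33.6, 5.1, 9.3], 0], [[0.88, 0.77, -4], [33.6, 5.1, 9.3], 0], [[0.88, 0.77, -4], [33.6, 5.1, 9.3], 0], [[0.88, 0.77, -4], [33.6, 5.1, 9.3], 0], [[0.88, 0.77, -4], [33.6, 5.1, 9.3], 0], [[0.88, 0.77, -4], [33.6, 5.1, 9.3], 0], [[0.88, 0.77, -4], [33.6, 5.1, 9.3], 0], [[0.88, 0.77, -4], [33.6, 5.1, 9.3], 0]])

```text
t: 2.1
tcp_pos: [0.5977, 0.0038, 0.1793]
tool_rot: [0.534, 0.817, 0.118, -0.18]
force: [0.6, 0.2, -0.3]
finger_gap: 1.0
gripper_force: 0.0
```

```bash
python3 - <<'E'
from h import *
A=st()
B=go(A,pose([570.5,62.5,75],113.5,25),7)
p,D=shot("side","s1"); q,_=shot("top","t1")
a=cv2.resize(p[200:380,180:380],None,fx=3,fy=3); b=cv2.resize(q[180:330,200:330],None,fx=3.6,fy=3.6)
cv2.imwrite("pics/c2.png",np.hstack([a[:540,:400],b[:540,:400]])[:,:,::-1])
E
```

```text
t2.1 pos [597.7   3.8 179.3] az 113.6 tiltz [-0.168  0.386 -0.907] F [ 0.6  0.2 -0.3] gap 1.000 gf 0.0 q [-0.34  0.67  1.43  0.32  1.36 -0.87]
N 7 turn [-0.    0.02  0.02] shift [ 2.1 -0.2 17.4]
```

View pics/c2.png

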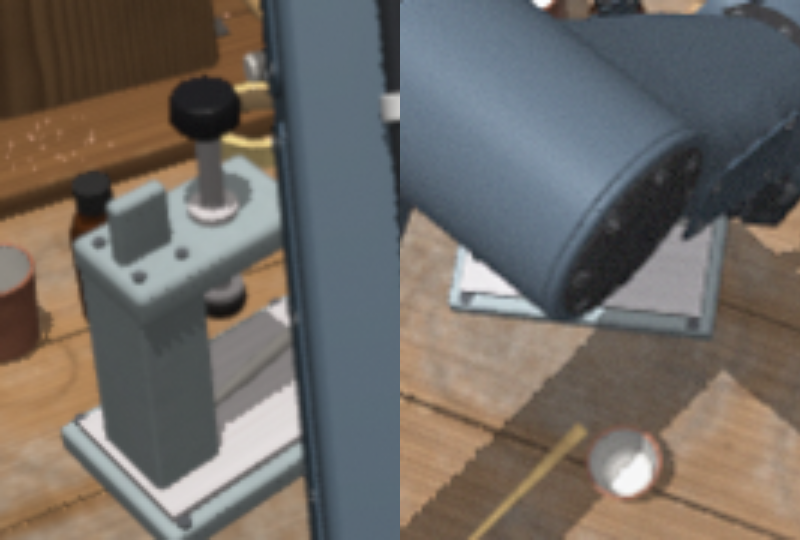

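The arm hides the gripper in both views. The knob stays clear in the side view. I go on by feel.

>>> play_rows(rows=[[[0, 0, 0], [2.1, -0.2, 17.4], 0], [[0, 0, 0], [2.1, -0.2, 17.4], 0], [[0, 0, 0], [2.1, -0.2, 17.4], 0], [[0, 0, 0], [2.1, -0.2, 17.4], 0], [[0, 0, 0], [2.1, -0.2, 17.4], 0], [[0, 0, 0], [2.1, -0.2, 17.4], 0], [[0, 0, 0], [2.1, -0.2, 17.4], 0], [[0, 0, 0], [0, 0, 0], 0]])

```text
t: 2.87
tcp_pos: [0.5679, 0.0619, 0.0727]
tool_rot: [0.536, 0.816, 0.117, -0.183]
force: [-1.2, 0.6, -1.0]
finger_gap: 1.001
gripper_force: 0.0
```

```bash
python3 - <<'E'
from h import *
A=st()
B=go(A,pose([570.5,62.5,45],113.5,25),6)
D=np.load("pics/s1.npy")
q,E=snapshot("top")
v,u=np.mgrid[170:300:3,200:330:3]; P=pts("top",np.c_[u.ravel(),v.ravel()],E)
m=np.hypot(P[:,0]-543,P[:,1]-115)
P=P*1000; m=np.hypot(P[:,0]-543,P[:,1]-115)<60; print(np.sort(P[m,2])[:10].round(), np.sort(P[m&(P[:,2]>330),2])[:5].round())
E
```

```text
t2.9 pos [567.9  61.9  72.7] az 113.3 tiltz [-0.174  0.387 -0.906] F [-1.2  0.6 -1. ] gap 1.001 gf 0.0 q [-0.26  0.78  1.58  0.38  1.1  -0.89]
N 6 turn [-0.05 -0.01 -0.03] shift [-2.   0.5  4.1]
[15. 17. 21. 21. 22. 23. 23. 24. 24. 24.] []
```

>>> play_rows(rows=[[[0, 0, 0], [-2, 0.5, 4.1], 0], [[0, 0, 0], [-2, 0.5, 4.1], 0], [[0, 0, 0], [-2, 0.5, 4.1], 0], [[0, 0, 0], [-2, 0.5, 4.1], 0], [[0, 0, 0], [-2, 0.5, 4.1], 0], [[0, 0, 0], [-2, 0.5, 4.1], 0], [[0, 0, 0], [0, 0, 0], 0.5], [[0, 0, 0], [0, 0, 0], 0.7], [[0, 0, 0], [0, 0, 0], 1], [[0, 0, 0], [0, 0, 0], 1], [[0, 0, 0], [0, 0, 0], 1], [[0, 0, 0], [0, 0, 0], 1]], grip_force=60)

```text
t: 3.92
tcp_pos: [0.5748, 0.0616, 0.0486]
tool_rot: [0.536, 0.816, 0.119, -0.179]
force: [6.2, 3.2, 8.8]
finger_gap: 0.145
gripper_force: 4.1
```

>>> play_rows(rows=[[[0, 0, 0], [0, 0, 0], 1], [[0, 0, 0], [0, 0, 0], 1], [[0, 0, 0], [0, 0, 0], 1], [[0, 0, 0], [0, 0, 0], 1]])

```text
t: 4.25
tcp_pos: [0.5765, 0.0617, 0.0516]
tool_rot: [0.536, 0.816, 0.12, -0.178]
force: [1.6, -0.3, 16.1]
finger_gap: 0.002
gripper_force: 8.1
```

The jaws shut without holding the punch; they rode up over it. I back off and look.

>>> play_rows(rows=[[[0, 0, 0], [2, 0, -5], 1], [[0, 0, 0], [4, 0, -10], 0.8], [[0, 0, 0], [0, 0, -25], 0.5], [[0, 0, 0], [0, 0, -30], 0], [[0, 0, 0], [0, 0, -30], 0], [[0, 0, 0], [0, 0, -30], 0], [[0, 0, 0], [-20, 0, -30], 0], [[0, 0, 0], [-30, 0, -20], 0], [[0, 0, 0], [-30, 0, 0], 0], [[0, 0, 0], [-30, 0, 0], 0]])

```text
t: 5.08
tcp_pos: [0.6427, -0.0966, 0.1697]
tool_rot: [0.536, 0.817, 0.118, -0.177]
force: [-0.2, 0.2, -0.7]
finger_gap: 1.0
gripper_force: 0.0
```

```bash
python3 - <<'E'
from h import *
A=st()
p,D=shot("side","s2"); q,_=shot("top","t2")
a=cv2.resize(p[200:380,180:380],None,fx=3,fy=3); b=cv2.resize(q[180:330,200:330],None,fx=3.6,fy=3.6)
cv2.imwrite("pics/c3.png",np.hstack([a[:540,:400],b[:540,:400]])[:,:,::-1])
E
```

```text
t5.1 pos [642.7 -96.6 169.7] az 113.5 tiltz [-0.164  0.383 -0.909] F [-0.2  0.2 -0.7] gap 1.000 gf 0.0 q [-0.45  0.76  1.25  0.28  1.47 -0.93]
```

View pics/c3.png

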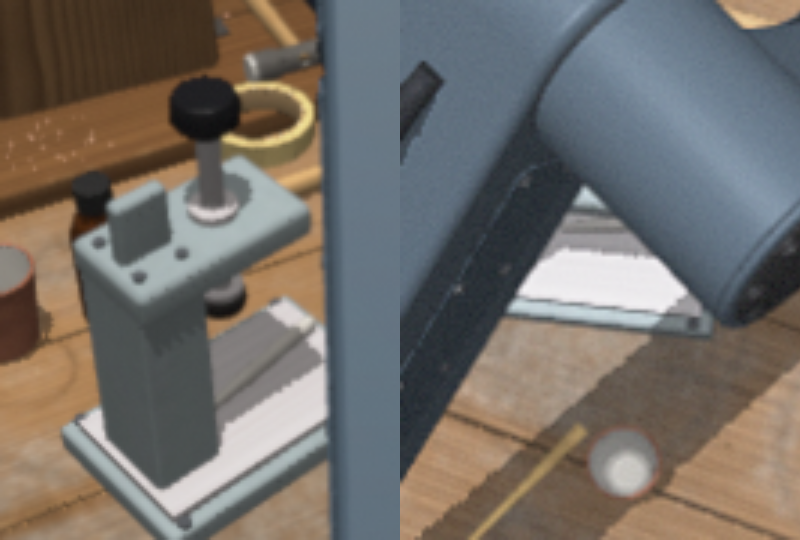

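The punch lies as before, with its ends at side-view pixels (253,333) and (284,308), so the jaws gripped too high. I retry nearer its front end, with less tilt, jaws pre-closed and lower.

```bash
python3 - <<'E'
from h import *
A=st()
print(plane("side",[(252.7,333.3),(284,308.3)],.042)*1000)
B=go(A,pose([584,36,90],113.5,15),10)
go(B,pose([578.5,46,45],113.5,15),4)
E
```

```text
t5.2 pos [641.9 -99.  165.6] az 113.2 tiltz [-0.166  0.384 -0.908] F [-0.2 -0.1  0. ] gap 0.999 gf 0.0 q [-0.45  0.77  1.25  0.28  1.47 -0.93]
[[539.21137928 126.06051782  42.        ]
 [576.15410395  33.78222656  42.        ]]
N 10 turn [ 0.   -0.97 -0.03] shift [11.2  0.  12.2]
N 4 turn [ 0. -0.  0.] shift [-0.2 -0.3 11.6]
```

>>> play_rows(rows=[[[0, -1, 0], [11.2, -0.3, 12.2], 0.6], [[0, -1, 0], [11.2, -0.3, 12.2], 0.6], [[0, -1, 0], [11.2, -0.3, 12.2], 0.6], [[0, -1, 0], [11.2, -0.3, 12.2], 0.6], [[0, -1, 0], [11.2, -0.3, 12.2], 0.6], [[0, -1, 0], [11.2, -0.3, 12.2], 0.6], [[0, -1, 0], [11.2, -0.3, 12.2], 0.6], [[0, -1, 0], [11.2, -0.3, 12.2], 0.6], [[0, -1, 0], [11.2, -0.3, 12.2], 0.6], [[0, -1, 0], [11.2, -0.3, 12.2], 0.6], [[0, 0, 0], [0, 0, 11], 0.6], [[0, 0, 0], [0, 0, 11], 0.6]])

```text
t: 6.18
tcp_pos: [0.5774, 0.0456, 0.071]
tool_rot: [0.543, 0.83, 0.071, -0.108]
force: [-0.1, -0.0, 0.4]
finger_gap: 0.402
gripper_force: 0.0
```

>>> play_rows(rows=[[[0, 0, 0], [0, 0, 8], 0.6], [[0, 0, 0], [0, 0, 8], 0.6], [[0, 0, 0], [0, 0, 3], 0.6], [[0, 0, 0], [0, 0, 0], 0.6], [[0, 0, 0], [0, 0, 0], 0.6]])

```text
t: 6.6
tcp_pos: [0.5764, 0.0484, 0.0525]
tool_rot: [0.544, 0.829, 0.071, -0.108]
force: [-0.5, -0.3, -0.2]
finger_gap: 0.398
gripper_force: 0.0
```

```bash
python3 - <<'E'
from h import *
A=st()
E
```

```text
t6.6 pos [576.4  48.4  52.5] az 113.4 tiltz [-0.101  0.235 -0.967] F [-0.5 -0.3 -0.2] gap 0.398 gf 0.0 q [-0.22  0.77  1.61  0.26  0.92 -0.8 ]
```

>>> play_rows(rows=[[[0, 0, 0], [0, 0, 4], 0.6], [[0, 0, 0], [0, 0, 4], 0.6], [[0, 0, 0], [0, 0, 2], 0.6], [[0, 0, 0], [0, 0, 0], 0.6]])

```text
t: 6.93
tcp_pos: [0.5747, 0.0514, 0.0427]
tool_rot: [0.544, 0.829, 0.071, -0.108]
force: [0.1, 0.9, -0.0]
finger_gap: 0.398
gripper_force: 0.0
```

>>> play_rows(rows=[[[0, 0, 0], [0, 0, 1.5], 0.6], [[0, 0, 0], [0, 0, 0], 0.6]])

```text
t: 7.1
tcp_pos: [0.5749, 0.0517, 0.0415]
tool_rot: [0.544, 0.829, 0.071, -0.108]
force: [-0.7, 0.3, -0.5]
finger_gap: 0.396
gripper_force: 0.0
```

>>> play_rows(rows=[[[0, 0, 0], [0, 0, 0], 0.75], [[0, 0, 0], [0, 0, 0], 0.8], [[0, 0, 0], [0, 0, 0], 0.9], [[0, 0, 0], [0, 0, 0], 1], [[0, 0, 0], [0, 0, 0], 1], [[0, 0, 0], [0, 0, 0], 1]], grip_force=40)

```text
t: 7.6
tcp_pos: [0.5753, 0.0516, 0.0419]
tool_rot: [0.544, 0.829, 0.071, -0.107]
force: [0.8, -0.5, 1.9]
finger_gap: 0.125
gripper_force: 39.0
```

```bash
python3 - <<'E'
from h import *
A=st()
E
```

```text
t7.6 pos [575.3  51.6  41.9] az 113.4 tiltz [-0.101  0.235 -0.967] F [ 0.8 -0.5  1.9] gap 0.125 gf 39.0 q [-0.21  0.79  1.62  0.27  0.9  -0.81]
```

The punch is held at gap 0.125. I lift it, draw it out and carry it to the tray.

>>> play_rows(rows=[[[0, 0, 0], [0, 0, 0], 1], [[0, 0, 0], [0, 0, 0], 1], [[0, 0, 0], [1.5, 0, -6], 1], [[0, 0, 0], [2.5, 0, -10], 1], [[0, 0, 0], [2.5, 0, -10], 1], [[0, 0, 0], [-10, 0, -10], 1], [[0, 0, 0], [-25, 0, -10], 1], [[0, 0, 0], [-30, 0, -10], 1], [[0, 0, 0], [-30, 0, -5], 1], [[0, 0, 0], [-20, 0, 0], 1], [[0, 0, 0], [0, 0, 0], 1]], grip_force=80)

```text
t: 8.52
tcp_pos: [0.6254, -0.0638, 0.0732]
tool_rot: [0.546, 0.828, 0.071, -0.105]
force: [0.6, -0.4, -0.9]
finger_gap: 0.097
gripper_force: 78.4
```

```bash
python3 - <<'E'
from h import *
A=st()
B=go(A,pose([487,-250,110],96.7,15),10)
go(B,pose([487,-250,40],96.7,15),5)
E
```

```text
t8.5 pos [625.4 -63.8  73.2] az 113.3 tiltz [-0.096  0.232 -0.968] F [ 0.6 -0.4 -0.9] gap 0.097 gf 78.4 q [-0.36  0.8   1.44  0.21  1.09 -0.88]
N 10 turn [-0.41  0.04  1.6 ] shift [-12.8 -18.4  -7.2]
N 5 turn [ 0.  0. -0.] shift [-3.6 -0.  13.5]
```

>>> play_rows(rows=[[[-0.4, 0, 1.6], [-12.8, -18.4, -7.2], 1], [[-0.4, 0, 1.6], [-12.8, -18.4, -7.2], 1], [[-0.4, 0, 1.6], [-12.8, -18.4, -7.2], 1], [[-0.4, 0, 1.6], [-12.8, -18.4, -7.2], 1], [[-0.4, 0, 1.6], [-12.8, -18.4, -7.2], 1], [[-0.4, 0, 1.6], [-12.8, -18.4, -7.2], 1], [[-0.4, 0, 1.6], [-12.8, -18.4, -7.2], 1], [[-0.4, 0, 1.6], [-12.8, -18.4, -7.2], 1], [[-0.4, 0, 1.6], [-12.8, -18.4, -7.2], 1], [[-0.4, 0, 1.6], [-12.8, -18.4, -7.2], 1], [[0, 0, 0], [0, 0, 0], 1], [[0, 0, 0], [0, 0, 0], 1]], grip_force=60)

```text
t: 9.52
tcp_pos: [0.4852, -0.246, 0.1109]
tool_rot: [0.658, 0.742, 0.084, -0.097]
force: [-0.4, -0.0, -1.2]
finger_gap: 0.097
gripper_force: 78.4
```

```bash
python3 - <<'E'
from h import *
A=st()
go(A,pose([487,-250,35],96.7,15),8)
p,D=shot("side","s3"); q,_=shot("top","t3")
cv2.imwrite("pics/c4.png",np.hstack([p[150:400,160:560],q[150:400,160:560]])[:,:,::-1])
E
```

```text
t9.5 pos [ 485.2 -246.   110.9] az 96.8 tiltz [-0.034  0.253 -0.967] F [-0.4 -0.  -1.2] gap 0.097 gf 78.4 q [-0.76  0.67  1.64  0.19  1.05 -0.99]
N 8 turn [-0.03  0.03  0.01] shift [-2.9  0.2  9. ]
```

View pics/c4.png

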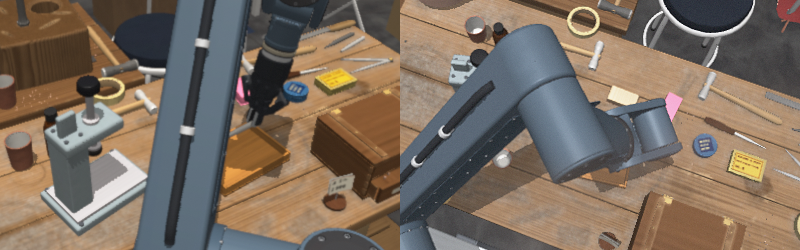

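The bed is empty. The punch is in the jaws above the tray, at crop (245,125) in the side view. I lower it.

>>> play_rows(rows=[[[0, 0, 0], [-2.9, 0, 9], 1], [[0, 0, 0], [-2.9, 0, 9], 1], [[0, 0, 0], [-2.9, 0, 9], 1], [[0, 0, 0], [-2.9, 0, 9], 1], [[0, 0, 0], [-2.9, 0, 9], 1], [[0, 0, 0], [-2.9, 0, 9], 1], [[0, 0, 0], [-2.9, 0, 9], 1], [[0, 0, 0], [-2.9, 0, 9], 1], [[0, 0, 0], [-1, 0, 4], 1], [[0, 0, 0], [-1, 0, 4], 1], [[0, 0, 0], [0, 0, 0], 1]])

```text
t: 10.53
tcp_pos: [0.4856, -0.2494, 0.0254]
tool_rot: [0.658, 0.742, 0.084, -0.098]
force: [-0.4, 1.0, -1.8]
finger_gap: 0.096
gripper_force: 78.4
```

>>> play_rows(rows=[[[0, 0, 0], [-0.7, 0, 2.5], 1], [[0, 0, 0], [-0.7, 0, 2.5], 1], [[0, 0, 0], [0, 0, 0], 1], [[0, 0, 0], [0, 0, 0], 0.8], [[0, 0, 0], [0, 0, 0], 0.6], [[0, 0, 0], [0, 0, 0], 0.6], [[0, 0, 0], [5, 0, -20], 0.5], [[0, 0, 0], [8, 0, -30], 0.2], [[0, 0, 0], [8, 0, -30], 0], [[0, 0, 0], [8, 0, -30], 0], [[0, -5, 0], [0, 0, -10], 0], [[0, -5, 0], [0, 0, 0], 0]])

```text
t: 11.53
tcp_pos: [0.4891, -0.2557, 0.1482]
tool_rot: [0.663, 0.748, 0.025, -0.026]
force: [0.1, 0.4, -0.2]
finger_gap: 1.003
gripper_force: 0.0
```

```bash
python3 - <<'E'
from h import *
A=st()
B=go(A,pose([640,-330,160],95,0),8)
E
```

```text
t11.5 pos [ 489.1 -255.7  148.2] az 96.8 tiltz [-0.006  0.073 -0.997] F [ 0.1  0.4 -0.2] gap 1.003 gf 0.0 q [-0.71  0.57  1.67  0.06  0.95 -0.87]
N 8 turn [ 0.01 -0.52  0.23] shift [-11.2  17.8  -1.9]
```

```bash
python3 - <<'E'
from h import *
A=st()
B=go(A,pose([668,-311,110],91,32),9)
C=go(B,pose([668,-262,32],91,32),6)
E
```

```text
t11.5 pos [ 489.1 -255.7  148.2] az 96.8 tiltz [-0.006  0.073 -0.997] F [ 0.1  0.4 -0.2] gap 1.003 gf 0.0 q [-0.71  0.57  1.67  0.06  0.95 -0.87]
N 9 turn [-0.18  3.09  0.63] shift [-8.6 19.3  2. ]
N 6 turn [-0. -0.  0.] shift [ 0.   0.1 15.4]
```

>>> play_rows(rows=[[[-0.2, 3.1, 0.6], [-8.6, 19.3, 2], 0], [[-0.2, 3.1, 0.6], [-8.6, 19.3, 2], 0], [[-0.2, 3.1, 0.6], [-8.6, 19.3, 2], 0], [[-0.2, 3.1, 0.6], [-8.6, 19.3, 2], 0], [[-0.2, 3.1, 0.6], [-8.6, 19.3, 2], 0], [[-0.2, 3.1, 0.6], [-8.6, 19.3, 2], 0], [[-0.2, 3.1, 0.6], [-8.6, 19.3, 2], 0], [[-0.2, 3.1, 0.6], [-8.6, 19.3, 2], 0], [[-0.2, 3.1, 0.6], [-8.6, 19.3, 2], 0], [[0, 0, 0], [0, 0, 0], 0], [[0, 0, 0], [0, 0, 0], 0]])

```text
t: 12.45
tcp_pos: [0.6648, -0.3066, 0.1026]
tool_rot: [0.671, 0.685, 0.195, -0.204]
force: [-0.8, 0.0, -1.4]
finger_gap: 1.0
gripper_force: 0.0
```

```bash
python3 - <<'E'
from h import *
A=st()
C=go(A,pose([668,-262,32],91,32),6)
C=go(C,pose([668,-258,16],91,32),4)
p,D=shot("side","s4"); q,_=shot("top","t4")
a=cv2.resize(p[180:380,320:470],None,fx=2.6,fy=2.6); b=cv2.resize(q[180:380,320:470],None,fx=2.6,fy=2.6)
cv2.imwrite("pics/c5.png",np.hstack([a,b])[:,:,::-1])
E
```

```text
t12.4 pos [ 664.8 -306.6  102.6] az 91.1 tiltz [-0.018  0.541 -0.841] F [-0.8  0.  -1.4] gap 1.000 gf 0.0 q [-0.74  0.98  0.98  0.4   1.6  -0.84]
N 6 turn [-0.08 -0.13  0.01] shift [-0.   0.7 13.9]
N 4 turn [-0. -0.  0.] shift [-1.3  0.   3.9]
```

View pics/c5.png

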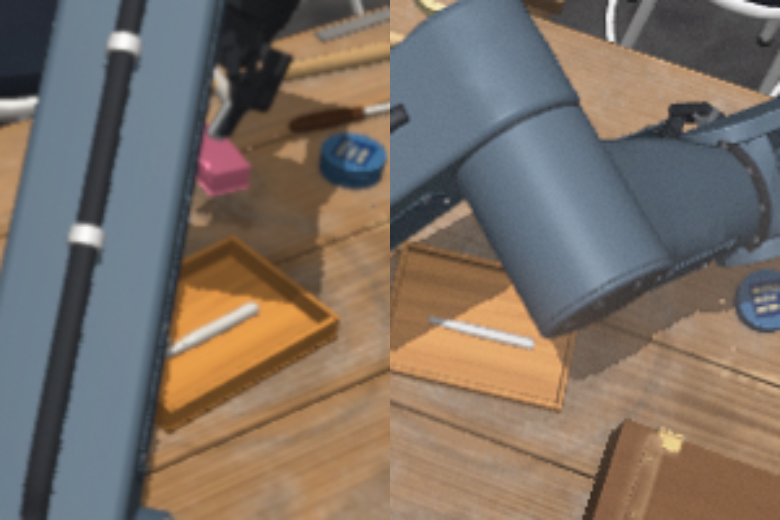

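The punch lies flat in the tray at crop (480,332) in the top view, inside the walls. Now I grasp the block.

>>> play_rows(rows=[[[0, 0, 0], [0, 0.7, 14], 0], [[0, 0, 0], [0, 0.7, 14], 0], [[0, 0, 0], [0, 0.7, 14], 0], [[0, 0, 0], [0, 0.7, 14], 0], [[0, 0, 0], [0, 0.7, 14], 0], [[0, 0, 0], [0, 0.7, 14], 0], [[0, 0, 0], [-1.3, 0, 4], 0], [[0, 0, 0], [-1.3, 0, 4], 0], [[0, 0, 0], [-1.3, 0, 4], 0], [[0, 0, 0], [0, 0, 0], 0]])

```text
t: 13.38
tcp_pos: [0.6678, -0.2579, 0.0212]
tool_rot: [0.671, 0.686, 0.195, -0.203]
force: [-1.0, -0.0, -0.1]
finger_gap: 1.002
gripper_force: 0.0
```

```bash
python3 - <<'E'
from h import *
A=st()
C=go(A,pose([668,-258,16],91,32),3)
E
```

```text
t13.4 pos [ 667.8 -257.9   21.2] az 91.1 tiltz [-0.016  0.54  -0.841] F [-1.  -0.  -0.1] gap 1.002 gf 0.0 q [-0.69  1.05  1.08  0.42  1.43 -0.86]
N 3 turn [-0.13 -0.24  0.04] shift [-1.   0.1  1.4]
```

>>> play_rows(rows=[[[0, 0, 0], [-2, 0, 3], 0.2], [[0, 0, 0], [0, 0, 0], 0.3], [[0, 0, 0], [0, 0, 0], 0.4], [[0, 0, 0], [0, 0, 0], 0.5], [[0, 0, 0], [0, 0, 0], 0.7], [[0, 0, 0], [0, 0, 0], 0.7], [[0, 0, 0], [0, 0, 0], 0.7], [[0, 0, 0], [0, 0, 0], 0.7]], grip_force=40)

```text
t: 14.05
tcp_pos: [0.6687, -0.2587, 0.019]
tool_rot: [0.671, 0.686, 0.196, -0.201]
force: [1.4, -3.7, 4.9]
finger_gap: 0.519
gripper_force: 40.9
```

```bash
python3 - <<'E'
from h import *
A=st()
E
```

```text
t14.1 pos [ 668.7 -258.7   19. ] az 91.2 tiltz [-0.014  0.539 -0.842] F [ 1.4 -3.7  4.9] gap 0.519 gf 40.9 q [-0.69  1.05  1.08  0.42  1.43 -0.87]
```

The block is held at gap 0.519, which is 44 mm. I lift it and carry it to the press front.

```bash
python3 - <<'E'
from h import *
A=st()
L=A.copy(); L[2,3]+=80
go(A,L,5)
B=go(L,pose([596,-100,100],104.4,32),9)
C=go(B,pose([571,-2.5,62],104.4,32),6)
E
```

```text
t14.1 pos [ 668.7 -258.7   19. ] az 91.2 tiltz [-0.014  0.539 -0.842] F [ 1.4 -3.7  4.9] gap 0.519 gf 40.9 q [-0.69  1.05  1.08  0.42  1.43 -0.87]
N 5 turn [ 0. -0. -0.] shift [  8.6  -0.  -13.5]
N 9 turn [ 0.77 -0.07 -1.24] shift [15.7 -5.8  9.8]
N 6 turn [-0. -0. -0.] shift [10.9  0.  14.3]
```

>>> play_rows(rows=[[[0, 0, 0], [0, 0, 0], 0.7], [[0, 0, 0], [4, 0, -6], 0.7], [[0, 0, 0], [8.6, 0, -13.5], 0.7], [[0, 0, 0], [8.6, 0, -13.5], 0.7], [[0, 0, 0], [8.6, 0, -13.5], 0.7], [[0, 0, 0], [8.6, 0, -13.5], 0.7], [[0, 0, 0], [4.5, 0, -7.5], 0.7]], grip_force=60)

```text
t: 14.63
tcp_pos: [0.6694, -0.2588, 0.102]
tool_rot: [0.671, 0.687, 0.196, -0.201]
force: [1.2, -0.4, -0.5]
finger_gap: 0.511
gripper_force: 60.4
```

>>> play_rows(rows=[[[0.8, 0, -1.25], [15.7, -5.8, 9.8], 0.7], [[0.8, 0, -1.25], [15.7, -5.8, 9.8], 0.7], [[0.8, 0, -1.25], [15.7, -5.8, 9.8], 0.7], [[0.8, 0, -1.25], [15.7, -5.8, 9.8], 0.7], [[0.8, 0, -1.25], [15.7, -5.8, 9.8], 0.7], [[0.8, 0, -1.25], [15.7, -5.8, 9.8], 0.7], [[0.8, 0, -1.25], [15.7, -5.8, 9.8], 0.7], [[0.8, 0, -1.25], [15.7, -5.8, 9.8], 0.7], [[0.8, 0, -1.25], [15.7, -5.8, 9.8], 0.7], [[0, 0, 0], [0, 0, 0], 0.7]])

```text
t: 15.47
tcp_pos: [0.5935, -0.096, 0.1019]
tool_rot: [0.585, 0.76, 0.171, -0.227]
force: [-0.2, 1.1, -1.7]
finger_gap: 0.515
gripper_force: 60.6
```

```bash
python3 - <<'E'
from h import *
A=st()
C=go(A,pose([571,-2.5,62],104.4,32.6),7)
E
```

```text
t15.5 pos [593.5 -96.  101.9] az 104.7 tiltz [-0.145  0.525 -0.839] F [-0.2  1.1 -1.7] gap 0.515 gf 60.6 q [-0.53  0.82  1.4   0.4   1.37 -0.96]
N 7 turn [-0.08 -0.05  0.03] shift [ 8.5  0.3 12.2]
```

>>> play_rows(rows=[[[-0.1, 0, 0], [8.5, 0.3, 12.2], 0.7], [[-0.1, 0, 0], [8.5, 0.3, 12.2], 0.7], [[-0.1, 0, 0], [8.5, 0.3, 12.2], 0.7], [[-0.1, -0.1, 0], [8.5, 0.3, 12.2], 0.7], [[-0.1, -0.1, 0], [8.5, 0.3, 12.2], 0.7], [[-0.1, -0.1, 0], [8.5, 0.3, 12.2], 0.7], [[0, 0, 0], [8.5, 0.3, 12.2], 0.7], [[0, 0, 0], [0, 0, 0], 0.7]])

```text
t: 16.13
tcp_pos: [0.5723, -0.0042, 0.0607]
tool_rot: [0.588, 0.759, 0.173, -0.221]
force: [-0.3, -0.2, -0.9]
finger_gap: 0.513
gripper_force: 60.6
```

```bash
python3 - <<'E'
from h import *
A=st()
p,D=shot("side","s5"); q,_=shot("top","t5")
a=cv2.resize(p[220:380,190:340],None,fx=3.4,fy=3.4)[:540]; 
cv2.imwrite("pics/c6.png",a[:,:,::-1])
# press-frame
x=np.array([np.cos(np.radians(104.4)),np.sin(np.radians(104.4))]); y=np.array([-x[1],x[0]])
d=A[:2,3]-[543,108]; print("tcp press xy", d@x-15, d@y)
C=go(A,pose([571-.249*58,-2.5+.969*58,57],104.4,32.6),6)
C=go(C,pose([571-.249*75,-2.5+.969*75,51],104.4,32.6),4)
E
```

```text
t16.1 pos [572.3  -4.2  60.7] az 104.5 tiltz [-0.132  0.522 -0.843] F [-0.3 -0.2 -0.9] gap 0.513 gf 60.6 q [-0.43  0.84  1.56  0.47  1.17 -0.96]
tcp press xy -131.00764615422173 -0.4930721440214825
N 6 turn [0.02 0.   0.02] shift [ 8.1 -0.1  5.9]
N 4 turn [ 0.  0. -0.] shift [ 2.8 -0.   3.6]
```

View pics/c6.png

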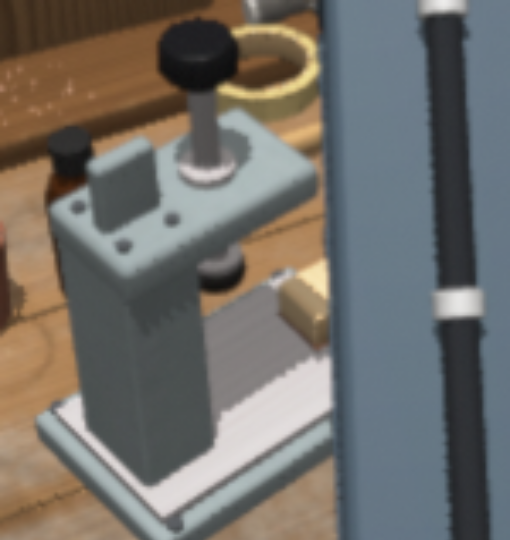

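The leading end of the block shows at crop (281,280) to (320,345), over the bed. I check how well it is centred.

```bash
python3 - <<'E'
from h import *
S=lambda l:(np.array(l)-.5*3.4)/3.4+[190,220]
x=np.array([np.cos(np.radians(104.4)),np.sin(np.radians(104.4))]); y=np.array([-x[1],x[0]])
def f(n,l,z):
    d=plane("side",S(l),z)[:,:2]*1000-[543,108]; print(n,np.c_[d@x-15,d@y].round(1))
f("block top",[(281,280),(316,312)],.070)
f("block bot",[(284,307),(320,346)],.042)
f("col near-front foot (27,35)",[(214,440)],.030)
f("col back-near foot (79,35)",[(152,485)],.030)
f("knob (-7,0)",[(198,45)],.307)
f("bed front far (-105,-58)?",[(285,272)],.03)
E
```

```text
block top [[-71.  -24.3]
 [-68.8  13.6]]
block bot [[-73.9 -26.7]
 [-68.4  16.7]]
col near-front foot (27,35) [[24.8 24.7]]
col back-near foot (79,35) [[74.2 27.7]]
knob (-7,0) [[-5.   0.9]]
bed front far (-105,-58)? [[-103.4  -62.3]]
```

```bash
python3 - <<'E'
from h import *
x=np.array([np.cos(np.radians(104.4)),np.sin(np.radians(104.4))]); y=np.array([-x[1],x[0]])
def P(n,uv,z):
    d=plane(n,uv,z)[:,:2]*1000-[543,108]; return np.c_[d@x-15,d@y]
for n,f,roi in (("top","t0",(205,225,300,275)),("side","s0",(195,295,320,385))):
    im=cv2.imread(f"pics/{f}.png"); u0,v0,u1,v1=roi
    g=im.min(2)[v0:v1,u0:u1]; sat=np.ptp(im,axis=2)[v0:v1,u0:u1]
    m=((g>195)&(sat<25)).astype(np.uint8)
    cs=max(cv2.findContours(m,cv2.RETR_EXTERNAL,cv2.CHAIN_APPROX_NONE)[0],key=cv2.contourArea)[:,0]+[u0,v0]
    q=P(n,cs,.030); print(n,len(cs),"px range",q[:,0].min(),q[:,0].max(),"py",q[:,1].min(),q[:,1].max())
    e=q[(q[:,1]>45)&(q[:,0]>-90)&(q[:,0]<65)]; k=np.polyfit(e[:,0],e[:,1],1); print(" near edge y at px-15",np.polyval(k,-15),"slope deg",np.degrees(np.arctan(k[0])),len(e))
    e=q[(q[:,0]<-92)&(abs(q[:,1])<45)]; print(" front edge x",np.median(e[:,0]),len(e))
    # knob
    kr=im[195:230,225:260] if n=="top" else im[215:262,225:275]; o=(225,195) if n=="top" else (225,215)
    mk=(kr.max(2)<60).astype(np.uint8); c=max(cv2.findContours(mk,cv2.RETR_EXTERNAL,cv2.CHAIN_APPROX_NONE)[0],key=cv2.contourArea)
    (bx,by,bw,bh)=cv2.boundingRect(c); print(" knob bbox",bx+o[0],by+o[1],bw,bh,"->z297",P(n,[(bx+o[0]+(bw-1)/2,by+o[1]+(bh-1)/2)],.297))
E
```

```text
top 226 px range -112.02947974913899 88.78384543812359 py -23.81432696267551 64.52014766144826
 near edge y at px-15 52.19320561598468 slope deg -0.6162262516355032 55
 front edge x -106.53523034778695 60
 knob bbox 230 199 19 19 ->z297 [[-8.79069583 -3.68188588]]
side 241 px range -106.39950873866334 83.68891637587144 py -64.07758277291272 54.09640221935995
 near edge y at px-15 52.17896752834028 slope deg -0.5916779559487565 57
 front edge x -105.13887373294145 24
 knob bbox 237 225 23 22 ->z297 [[-7.72117851 -3.03975166]]
```

```bash
python3 - <<'E'
from h import *
x=np.array([np.cos(np.radians(104.4)),np.sin(np.radians(104.4))]); y=np.array([-x[1],x[0]])
def P(n,uv,z):
    d=plane(n,uv,z)[:,:2]*1000-[543,108]; return (np.c_[d@x-15,d@y]).round(1)
im=cv2.imread("pics/s5.png"); r=im[290:330,265:292].astype(int)
hsv=cv2.cvtColor(im,cv2.COLOR_BGR2HSV)[290:330,265:292].astype(int)
for v in range(4,36,1):
    print(v+290," ".join("%3d"%a+("*" if s>45 else " ") for a,s in zip(hsv[v,:,2],hsv[v,:,1])))
E
```

```text
294 179* 179* 177* 178* 178* 179* 180* 179* 177* 177* 179* 178* 177* 178* 179* 180* 181* 178* 177* 171* 123* 100   90*  87*  98* 108* 116*
295 179* 179* 178* 178* 178* 178* 179* 178* 179* 179* 180* 179* 179* 179* 180* 179* 178* 177* 177* 178* 143* 102   90*  87*  98* 107* 117*
296 178* 177* 174* 175* 178* 179* 179* 179* 179* 179* 179* 180* 180* 180* 179* 178* 179* 182* 193* 213* 193* 130   90   85*  98* 109* 116*
297 174* 174* 175* 178* 179* 180* 179* 179* 180* 180* 179* 178* 179* 179* 179* 183* 192* 209* 225* 238* 223* 147   92   85*  97* 108* 117*
298 179* 179* 177* 177* 177* 177* 171* 171* 172* 175* 174* 173* 178* 183* 191* 209* 224* 238* 242* 243* 225* 148   92   86*  97* 107* 116*
299 180* 179* 178* 178* 172* 160* 139* 138* 153* 178  173  167  184* 208* 225* 238* 242* 244* 245* 244* 231* 158*  94   87*  97* 108* 115*
300 178* 178* 177* 174* 157* 124* 109  125  158  195  186  173  206* 236* 244* 246* 245* 245* 245* 246* 241* 176*  98   88*  96* 107* 115*
301 177* 176* 176* 172* 156* 130  151  175  195  204  191  179* 214* 231* 242* 247* 246* 246* 245* 246* 243* 180*  99   87*  95
[... 2647 characters left out ...]
 109*
321 130  130  130  130  131  131  131  132  132  132  132  130  130  131  130  113   93* 101* 102* 105* 108* 100  101   86*  84*  98* 108*
322 131  130  131  131  131  132  132  133  131  131  131  130  132  133  133  129  111  108* 110* 119* 124  114  109   84*  82*  97* 108*
323 131  131  130  131  133  132  132  131  130  131  131  132  133  132  132  131  128  117  110  122  128  121  112   88*  85*  97* 109*
324 131  131  131  132  132  132  131  130  130  132  133  133  132  130  130  133  150  140  130  134  153  142  118   92*  85*  96* 107*
325 131  133  132  132  131  131  130  131  133  133  132  132  133  132  134  158  195  180  150  161  196  189  138   95*  84*  95* 107*
```

```bash
python3 - <<'E'
from h import *
x=np.array([np.cos(np.radians(104.4)),np.sin(np.radians(104.4))]); y=np.array([-x[1],x[0]])
def P(n,uv,z):
    d=plane(n,uv,z)[:,:2]*1000-[543,108]; return (np.c_[d@x-15,d@y]).round(1)
for z in (.038,.042): print(P("side",[(271.5,312.3),(281.5,322.3)],z))
for z in (.066,.070): print(P("side",[(271.5,301.5),(281.4,312)],z))
D=np.load("pics/s5.npy"); print((pts("side",[(274,308),(279,314),(279,301),(283,305)],D)*1000).round())
E
```

```text
[[-68.8 -26.1]
 [-65.3  12.9]]
[[-66.4 -22.8]
 [-62.9  16. ]]
[[-73.2 -29.5]
 [-68.2  10.6]]
[[-70.6 -26.1]
 [-65.7  13.8]]
[[570.  61.  61.]
 [549.  59.  60.]
 [576.  45.  69.]
 [560.  43.  71.]]
```

```bash
python3 - <<'E'
from h import *
A=st(); a=np.radians(104.0); x=np.array([np.cos(a),np.sin(a)])
def tp(px,z): return pose([*(np.array([545,108.5])+(px+15)*x),z],104.0,32.6)
C=go(A,tp(-75,55),6); C=go(C,tp(-48,52),5)
E
```

```text
t16.2 pos [574.3  -6.8  61.2] az 104.6 tiltz [-0.128  0.52  -0.844] F [ 0.6  0.  -1. ] gap 0.514 gf 60.6 q [-0.43  0.84  1.55  0.47  1.17 -0.96]
N 6 turn [0.02 0.04 0.08] shift [ 7.7 -0.1  6.2]
N 5 turn [-0. -0. -0.] shift [4.2 0.  3.4]
```

>>> play_rows(rows=[[[0, 0, 0.1], [7.7, 0, 6.2], 0.7], [[0, 0, 0.1], [7.7, 0, 6.2], 0.7], [[0, 0, 0.1], [7.7, 0, 6.2], 0.7], [[0, 0, 0.1], [7.7, 0, 6.2], 0.7], [[0, 0, 0], [7.7, 0, 6.2], 0.7], [[0, 0, 0], [7.7, 0, 6.2], 0.7], [[0, 0, 0], [4.2, 0, 3], 0.7], [[0, 0, 0], [4.2, 0, 3], 0.7], [[0, 0, 0], [4.2, 0, 3], 0.7], [[0, 0, 0], [4.2, 0, 3], 0.7], [[0, 0, 0], [0, 0, 0], 0.7]])

```text
t: 17.15
tcp_pos: [0.5537, 0.0718, 0.0532]
tool_rot: [0.591, 0.757, 0.172, -0.22]
force: [0.2, -0.2, -1.6]
finger_gap: 0.51
gripper_force: 60.6
```

```bash
cat >> h.py <<'E'
def pp(A,az=104.0,o=(543,108)):
    a=np.radians(az); x=np.array([np.cos(a),np.sin(a)]); y=np.array([-x[1],x[0]]); d=A[:2,3]-np.array(o); print("press x %.1f y %.1f z %.1f"%(d@x-15,d@y,A[2,3])); return x,y
E
python3 - <<'E'
from h import *
for i in range(3): A=st(); pp(A); snapshot("side")
E
```

```text
t17.1 pos [553.7  71.8  53.2] az 104.1 tiltz [-0.13   0.521 -0.843] F [ 0.2 -0.2 -1.6] gap 0.510 gf 60.6 q [-0.32  0.82  1.65  0.54  1.07 -0.93]
press x -52.7 y -1.6 z 53.2
t17.2 pos [554.   71.2  53.1] az 104.1 tiltz [-0.129  0.521 -0.844] F [ 0.2 -0.3 -1.5] gap 0.508 gf 60.6 q [-0.32  0.82  1.65  0.54  1.07 -0.93]
press x -53.3 y -1.8 z 53.1
t17.2 pos [554.4  70.8  53.1] az 104.1 tiltz [-0.129  0.521 -0.844] F [-0.6  0.7 -1.3] gap 0.510 gf 60.6 q [-0.32  0.82  1.64  0.54  1.07 -0.93]
press x -53.8 y -2.0 z 53.1
```

>>> play_rows(rows=[[[0, 0, 0], [1, 0, 3], 0.7], [[0, 0, 0], [2.5, 0, 1.6], 0.7], [[0, 0, 0], [2.5, 0, 1.6], 0.7], [[0, 0, 0], [2.5, 0, 1.6], 0.7], [[0, 0, 0], [0, 0, 0], 0.7]])

```text
t: 17.72
tcp_pos: [0.5512, 0.0825, 0.0511]
tool_rot: [0.591, 0.757, 0.172, -0.22]
force: [0.0, 0.0, -1.6]
finger_gap: 0.513
gripper_force: 60.7
```

>>> play_rows(rows=[[[0, 0, 0], [1.7, 0, 1.1], 0.7], [[0, 0, 0], [1.7, 0, 1.1], 0.7], [[0, 0, 0], [0, 0, 0], 0.7]])

```text
t: 17.97
tcp_pos: [0.5516, 0.0831, 0.0507]
tool_rot: [0.59, 0.758, 0.171, -0.217]
force: [-0.8, -9.5, 1.5]
finger_gap: 0.507
gripper_force: 59.9
```

The block meets the column at the expected place, with about 9.5 N. I lower it gently onto the bed.

>>> play_rows(rows=[[[0, 0, 0], [-0.8, 0, 0.6], 0.7], [[0, 0, 0], [-0.5, 0, 0.8], 0.7], [[0, 0, 0], [0, 0, 0], 0.7]])

```text
t: 18.22
tcp_pos: [0.5518, 0.083, 0.0494]
tool_rot: [0.591, 0.758, 0.172, -0.217]
force: [-0.6, -7.5, 2.6]
finger_gap: 0.512
gripper_force: 60.1
```

>>> play_rows(rows=[[[0, 0, 0], [-0.5, 0, 0.8], 0.7], [[0, 0, 0], [0, 0, 0], 0.7]])

```text
t: 18.38
tcp_pos: [0.5518, 0.083, 0.0492]
tool_rot: [0.59, 0.758, 0.172, -0.218]
force: [-0.6, -9.5, 6.7]
finger_gap: 0.514
gripper_force: 60.8
```

>>> play_rows(rows=[[[0, 0, 0], [0, 0, 0], 0.45], [[0, 0, 0], [0, 0, 0], 0.3], [[0, 0, 0], [0, 0, 0], 0.2], [[0, 0, 0], [-5, 0, -5], 0.1], [[0, 0, 0], [-10, 0, -15], 0.1], [[0, 0, 0], [-15, 0, -20], 0.1], [[0, 0, 0], [-20, 0, -25], 0.2], [[0, 0, 0], [-25, 0, -25], 0.5], [[0, 0, 0], [-30, 0, -25], 1], [[0, 0, 0], [-30, 0, -20], 1], [[0, 0, 0], [-30, 0, -20], 1], [[0, 0, 0], [-20, 0, -20], 1]])

```text
t: 19.38
tcp_pos: [0.6112, -0.1603, 0.0959]
tool_rot: [0.592, 0.756, 0.172, -0.22]
force: [0.3, -0.2, -0.7]
finger_gap: 0.089
gripper_force: 0.0
```

```bash
python3 - <<'E'
from h import *
A=st();pp(A)
p,D=shot("side","s6"); q,_=shot("top","t6")
a=cv2.resize(p[215:375,185:325],None,fx=3.4,fy=3.4)[:540]; b=cv2.resize(q[190:290,200:310],None,fx=2.9,fy=2.9)
c=np.zeros((540,a.shape[1]+b.shape[1],3),np.uint8); c[:a.shape[0],:a.shape[1]]=a; c[:b.shape[0],a.shape[1]:]=b
cv2.imwrite("pics/c7.png",c[:,:,::-1]); print(c.shape)
E
```

```text
t19.4 pos [ 611.2 -160.3   95.9] az 103.9 tiltz [-0.128  0.521 -0.844] F [ 0.3 -0.2 -0.7] gap 0.089 gf 0.0 q [-0.6   0.87  1.29  0.37  1.43 -0.98]
press x -291.8 y -1.2 z 95.9
(540, 795, 3)
```

View pics/c7.png

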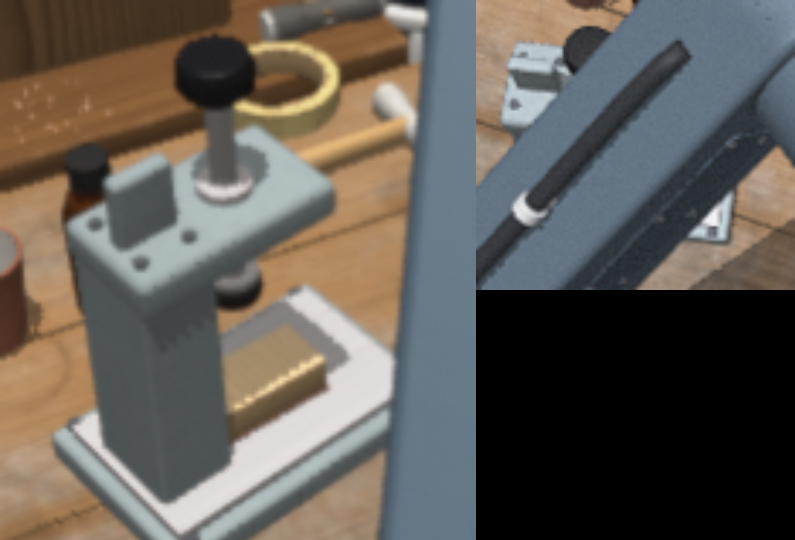

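The block sits flat on the bed against the column. Its near bottom edge runs from crop (232,435) to (327,390), and its front top edge from (290,325) to (327,362). I check how well it is centred.

```bash
python3 - <<'E'
from h import *
S=lambda l:(np.array(l)-1.7)/3.4+[185,215]
a=np.radians(104); x=np.array([np.cos(a),np.sin(a)]); y=np.array([-x[1],x[0]])
def f(n,l,z):
    d=plane("side",S(l),z)[:,:2]*1000-[543,108]; print(n,np.c_[d@x-15,d@y].round(1).tolist())
f("near bottom edge y22",[(232,437),(327,390)],.030)
f("near top edge y22",[(228,405),(326,361)],.058)
f("front top edge x-57 (far,near)",[(290,325),(327,362)],.058)
f("bed near edge y58",[(180,533),(395,410)],.03)
f("bed far-front (-105,-58)",[(303,287)],.03)
f("col foot (27,35),(79,35)",[(228,455),(170,500)],.03)
E
```

```text
near bottom edge y22 [[14.1, 12.2], [-55.6, 21.2]]
near top edge y22 [[14.2, 11.1], [-54.7, 22.7]]
front top edge x-57 (far,near) [[-58.1, -18.0], [-54.6, 23.8]]
bed near edge y58 [[83.1, 52.0], [-76.6, 63.7]]
bed far-front (-105,-58) [[-104.7, -64.0]]
col foot (27,35),(79,35) [[25.0, 22.4], [72.7, 27.5]]
```

```bash
python3 - <<'E'
from h import *
a=np.radians(104); x=np.array([np.cos(a),np.sin(a)]); y=np.array([-x[1],x[0]])
def P(uv,z):
    d=plane("side",uv,z)[:,:2]*1000-[543,108]; return np.c_[d@x-15,d@y]
im=cv2.imread("pics/s6.png"); hsv=cv2.cvtColor(im,cv2.COLOR_BGR2HSV).astype(int)
# near bottom edge: per column, last saturated row
L=[];F=[]
for u in range(255,280):
    v=np.where((hsv[300:350,u,1]>60))[0]
    if len(v): L.append((u,v.max()+300.5))
q=P(L,.030); print(q.round(1).tolist())
k=np.polyfit(q[:,0],q[:,1],1); print("near edge at px-15:",np.polyval(k,-15),"deg",np.degrees(np.arctan(k[0])))
m=np.array([[("#" if hsv[v,u,1]>60 else ".") for u in range(245,290)] for v in range(305,348)])
print("\n".join("%d "%(305+i)+"".join(r) for i,r in enumerate(m)))
# bed near edge same picture
B=[]
for u in range(240,292,2):
    c=im[320:385,u].min(1).astype(int); w=np.where(c>190)[0]
    if len(w): B.append((u,w.max()+320.5))
q=P(B,.03); k=np.polyfit(q[:,0],q[:,1],1); print("bed near edge",np.polyval(k,-15),np.degrees(np.arctan(k[0])),q[::5].round(1).tolist())
E
```

```text
[[11.4, 16.5], [8.1, 15.7], [6.5, 17.1], [3.2, 16.3], [-0.2, 15.5], [-1.7, 16.9], [-5.1, 16.1], [-6.7, 17.6], [-10.1, 16.7], [-11.6, 18.2], [-15.0, 17.3], [-16.6, 18.8], [-20.0, 18.0], [-23.4, 17.1], [-25.0, 18.6], [-28.5, 17.8], [-30.1, 19.2], [-33.5, 18.4], [-37.0, 17.5], [-38.6, 19.0], [-42.1, 18.2], [-43.7, 19.6], [-47.2, 18.8], [-48.8, 20.3], [-52.3, 19.4]]
near edge at px-15: 17.501336757012506 deg -3.1119434344205654
305 ....###############.....................#####
306 ....#############........................####
307 ....###########...........................###
308 ....#########..............................##
309 ....#######.................................#
310 ....######...................................
311 ....####...............###...................
312 ....###..............######..................
313 ...................#########.................
314 .................############................
315 ...............###############...............
316 .............##################..............
317 ...........#####################.............
318 ..........########
[... 918 characters left out ...]
.........
337 .......###############.......................
338 .......#############.........................
339 .......###########...........................
340 .......#########.............................
341 .......#######...............................
342 ........#####................................
343 ........###..................................
344 ........#....................................
345 .............................................
346 .............................................
347 .............................................
bed near edge 52.980066520369085 -0.29707280992999546 [[76.6, 51.8], [52.2, 53.0], [25.6, 52.1], [-0.0, 53.3], [-28.0, 52.3], [-54.9, 53.5]]
```

The block is centred to about 0.5 mm but yawed about 3°. I push its front face with shut fingers on the gap side, to square it against the column.

```bash
python3 - <<'E'
from h import *
A=st(); a=np.radians(104.0); x=np.array([np.cos(a),np.sin(a)]); y=np.array([-x[1],x[0]])
def tp(px,py,z): return pose([*(np.array([543,108])+(px+15)*x+py*y),z],104.0,32.6)
C=go(A,tp(-120,-10,60),8); C=go(C,tp(-82,-10,47),4)
E
```

```text
t19.5 pos [ 613.2 -163.2   97. ] az 103.9 tiltz [-0.122  0.518 -0.847] F [1.5 0.7 0.3] gap -0.001 gf 0.0 q [-0.6   0.87  1.29  0.37  1.43 -0.98]
N 8 turn [ 0.05  0.06 -0.01] shift [16.   0.9 15.6]
N 4 turn [ 0. -0. -0.] shift [6.3 0.  7.9]
```

>>> play_rows(rows=[[[0, 0, 0], [16, 0.9, 15.6], 1], [[0, 0, 0], [16, 0.9, 15.6], 1], [[0, 0, 0], [16, 0.9, 15.6], 1], [[0, 0, 0], [16, 0.9, 15.6], 1], [[0, 0, 0], [16, 0.9, 15.6], 1], [[0, 0, 0], [16, 0.9, 15.6], 1], [[0, 0, 0], [16, 0.9, 15.6], 1], [[0, 0, 0], [16, 0.9, 15.6], 1], [[0, 0, 0], [6.3, 0, 7.9], 1], [[0, 0, 0], [6.3, 0, 7.9], 1], [[0, 0, 0], [6.3, 0, 7.9], 1], [[0, 0, 0], [0, 0, 0], 1]])

```text
t: 20.48
tcp_pos: [0.5676, 0.0438, 0.0497]
tool_rot: [0.59, 0.757, 0.172, -0.221]
force: [0.2, 0.7, 0.1]
finger_gap: -0.001
gripper_force: 0.0
```

```bash
python3 - <<'E'
from h import *
A=st();pp(A)
E
```

```text
t20.5 pos [567.6  43.8  49.7] az 104.1 tiltz [-0.131  0.522 -0.843] F [0.2 0.7 0.1] gap -0.001 gf 0.0 q [-0.36  0.84  1.6   0.52  1.11 -0.93]
press x -83.2 y -8.3 z 49.7
```

>>> play_rows(rows=[[[0, 0, 0], [2.5, 0, 4], 1], [[0, 0, 0], [2.5, 0, 1.6], 1], [[0, 0, 0], [1.7, 0, 1.1], 1], [[0, 0, 0], [1.7, 0, 1.1], 1], [[0, 0, 0], [0, 0, 0], 1]])

```text
t: 20.9
tcp_pos: [0.5661, 0.0531, 0.0482]
tool_rot: [0.591, 0.757, 0.173, -0.22]
force: [0.3, 0.3, -0.6]
finger_gap: -0.001
gripper_force: 0.0
```

>>> play_rows(rows=[[[0, 0, 0], [1.7, 0, 1.1], 1], [[0, 0, 0], [0, 0, 0], 1]])

```text
t: 21.07
tcp_pos: [0.5664, 0.0544, 0.0482]
tool_rot: [0.591, 0.757, 0.173, -0.219]
force: [-0.0, -1.7, 0.1]
finger_gap: -0.002
gripper_force: 0.8
```

>>> play_rows(rows=[[[0, 0, 0], [1.7, 0, 1.1], 1], [[0, 0, 0], [0, 0, 0], 1]])

```text
t: 21.23
tcp_pos: [0.5673, 0.0553, 0.0482]
tool_rot: [0.591, 0.757, 0.173, -0.217]
force: [2.6, -3.6, -0.1]
finger_gap: 0.0
gripper_force: 2.3
```

>>> play_rows(rows=[[[0, 0, 0], [1.7, 0, 1.1], 1], [[0, 0, 0], [1.7, 0, 1.1], 1], [[0, 0, 0], [0, 0, 0], 1], [[0, 0, 0], [0, 0, 0], 1]])

```text
t: 21.57
tcp_pos: [0.5693, 0.0568, 0.0482]
tool_rot: [0.592, 0.758, 0.173, -0.213]
force: [5.2, -9.5, 1.1]
finger_gap: 0.001
gripper_force: 5.2
```

>>> play_rows(rows=[[[0, 0, 0], [1.7, 0, 1.1], 1], [[0, 0, 0], [0, 0, 0], 1], [[0, 0, 0], [0, 0, 0], 1]])

```text
t: 21.82
tcp_pos: [0.5701, 0.0573, 0.0482]
tool_rot: [0.592, 0.758, 0.173, -0.211]
force: [5.8, -12.2, 2.9]
finger_gap: 0.004
gripper_force: 6.9
```

>>> play_rows(rows=[[[0, 0, 0], [-4, 0, -3], 1], [[0, 0, 0], [-20, 0, -13], 1], [[0, 0, 0], [-30, 0, -20], 1], [[0, 0, 0], [-30, 0, -20], 1], [[0, 0, 0], [-30, 0, -20], 1], [[0, 0, 0], [-10, 0, -35], 1], [[0, 0, 0], [0, 0, -35], 1], [[0, 0, 0], [0, 0, -35], 1]])

```text
t: 22.48
tcp_pos: [0.6117, -0.1339, 0.1344]
tool_rot: [0.591, 0.756, 0.173, -0.221]
force: [1.1, 0.5, -0.4]
finger_gap: 0.002
gripper_force: 0.0
```

```bash
cat > chk.py <<'E'
from h import *
import sys
A=st();pp(A)
a=np.radians(104); x=np.array([np.cos(a),np.sin(a)]); y=np.array([-x[1],x[0]])
def P(uv,z):
    d=plane("side",uv,z)[:,:2]*1000-[543,108]; return np.c_[d@x-15,d@y]
im,_=shot("side",sys.argv[1]); hsv=cv2.cvtColor(im,cv2.COLOR_RGB2HSV).astype(int)
L=[];F=[];B=[]
for u in range(254,282):
    v=np.where((hsv[311:350,u,1]>60))[0]
    if len(v): L.append((u,v.max()+311.5))
    if u>=270 and len(v): F.append((u,v.min()+310.5))
for u in range(240,292,2):
    w=np.where(im[320:385,u].min(1)>190)[0]
    if len(w): B.append((u,w.max()+320.5))
for n,E,z in (("block near",L,.03),("bed near",B,.03)):
    q=P(E,z); q=q[q[:,0]>-54]; k=np.polyfit(q[:,0],q[:,1],1); print(n,np.polyval(k,-15).round(2),np.degrees(np.arctan(k[0])).round(2))
q=P(F,.058); print("front top edge",q.round(1).tolist()); k=np.polyfit(q[:,1],q[:,0],1); print(np.degrees(np.arctan(k[0])))
E
python3 chk.py s7
```

```text
t22.5 pos [ 611.7 -133.9  134.4] az 103.9 tiltz [-0.13   0.523 -0.842] F [ 1.1  0.5 -0.4] gap 0.002 gf 0.0 q [-0.57  0.81  1.31  0.38  1.46 -0.94]
press x -266.3 y -8.1 z 134.4
block near 16.31 -1.91
bed near 52.95 -0.26
front top edge [[-55.7, -14.2], [-55.4, -10.3], [-55.0, -6.4], [-56.7, -5.0], [-56.3, -1.1], [-56.0, 2.7], [-55.7, 6.6], [-55.4, 10.4], [-55.1, 14.2], [-54.8, 18.0]]
1.3007988523337497
```

The block is now within about 1 mm of centre and 1–1.5° of square, butted against the column. I go on to the knob.

```bash
python3 - <<'E'
from h import *
A=st(); L=A.copy(); L[:3,3]=[615,-120,345]
go(A,L,7); C=go(L,pose([543,116,345],104,0),10)
E
```

```text
t22.5 pos [ 616.3 -139.1  140.7] az 104.1 tiltz [-0.119  0.516 -0.848] F [ 2.1 -2.   3.1] gap 0.002 gf 0.0 q [-0.57  0.8   1.3   0.38  1.47 -0.94]
N 7 turn [-0.  0. -0.] shift [ 17.7   0.8 -23.3]
N 10 turn [ 0.06 -3.2  -0.  ] shift [23.8 -1.3  7.5]
```

>>> play_rows(rows=[[[0, 0, 0], [17.7, 0.8, -23.3], 1], [[0, 0, 0], [17.7, 0.8, -23.3], 1], [[0, 0, 0], [17.7, 0.8, -23.3], 1], [[0, 0, 0], [17.7, 0.8, -23.3], 1], [[0, 0, 0], [17.7, 0.8, -23.3], 1], [[0, 0, 0], [17.7, 0.8, -23.3], 1], [[0, 0, 0], [17.7, 0.8, -23.3], 1], [[0, 0, 0], [0, 0, 0], 1]])

```text
t: 23.2
tcp_pos: [0.6151, -0.1146, 0.3448]
tool_rot: [0.59, 0.759, 0.174, -0.215]
force: [0.8, 0.0, 0.5]
finger_gap: -0.002
gripper_force: 0.0
```

```bash
python3 - <<'E'
from h import *
A=st(); C=go(A,pose([543,116,345],104,0),11)
E
```

```text
t23.2 pos [ 615.1 -114.6  344.8] az 104.5 tiltz [-0.121  0.518 -0.847] F [0.8 0.  0.5] gap -0.002 gf 0.0 q [-0.54  0.58  1.15  0.4   1.8  -0.78]
N 11 turn [ 0.05 -2.92  0.02] shift [21.2 -1.2  6.7]
```

>>> play_rows(rows=[[[0, -2.9, 0], [21.2, -1.2, 6.7], 1], [[0, -2.9, 0], [21.2, -1.2, 6.7], 1], [[0, -2.9, 0], [21.2, -1.2, 6.7], 1], [[0, -2.9, 0], [21.2, -1.2, 6.7], 1], [[0, -2.9, 0], [21.2, -1.2, 6.7], 1], [[0, -2.9, 0], [21.2, -1.2, 6.7], 1], [[0, -2.9, 0], [21.2, -1.2, 6.7], 1], [[0, -2.9, 0], [21.2, -1.2, 6.7], 1], [[0, -2.9, 0], [21.2, -1.2, 6.7], 1], [[0, -2.9, 0], [21.2, -1.2, 6.7], 1], [[0, -2.9, 0], [21.2, -1.2, 6.7], 1], [[0, 0, 0], [0, 0, 0], 1]])

```text
t: 24.2
tcp_pos: [0.5383, 0.1212, 0.3386]
tool_rot: [0.613, 0.79, 0.003, -0.006]
force: [-0.6, 0.6, -0.4]
finger_gap: 0.001
gripper_force: 0.0
```

```bash
python3 - <<'E'
from h import *
A=st(); C=go(A,pose([543,116,325],104,0),3)
p,D=shot("side","s8"); q,_=shot("top","t8")
a=cv2.resize(p[150:350,185:325],None,fx=2.8,fy=2.8); b=cv2.resize(q[150:290,200:310],None,fx=2.9,fy=2.9)
c=np.zeros((560,a.shape[1]+b.shape[1],3),np.uint8); c[:a.shape[0],:a.shape[1]]=a; c[:b.shape[0],a.shape[1]:]=b
cv2.imwrite("pics/c8.png",c[:,:,::-1])
E
```

```text
t24.2 pos [538.3 121.2 338.6] az 104.4 tiltz [-0.006  0.011 -1.   ] F [-0.6  0.6 -0.4] gap 0.001 gf 0.0 q [ 0.01  0.33  1.49  0.01  1.34 -0.24]
N 3 turn [-0.06 -0.24  0.13] shift [-2.1  1.1  4.5]
```

View pics/c8.png

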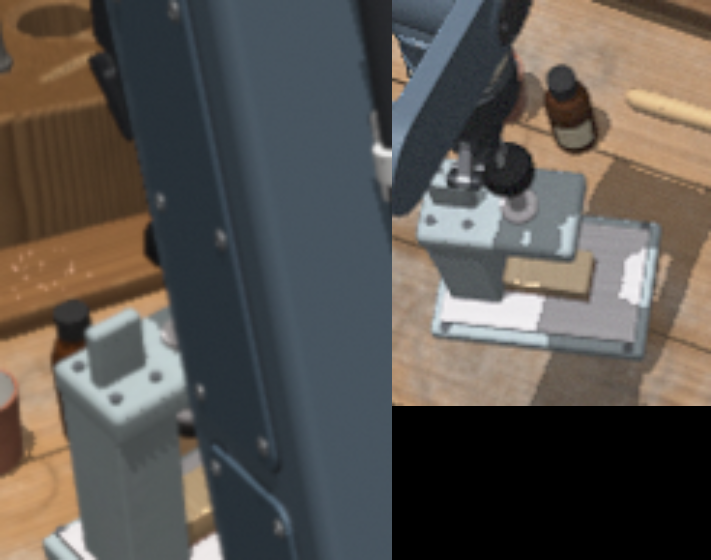

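The top view shows the fingers at about (490,155), by the knob at (510,168), with the block lined up under the head. I correct by 6 mm and push down step by step.

>>> play_rows(rows=[[[0, -0.6, 0.4], [-3, 1.7, 4], 1], [[0, 0, 0], [-3, 1.6, 5], 1], [[0, 0, 0], [0, 0, 5], 1], [[0, 0, 0], [0, 0, 3], 1], [[0, 0, 0], [0, 0, 0], 1]])

```text
t: 24.72
tcp_pos: [0.5465, 0.11, 0.3217]
tool_rot: [0.619, 0.785, -0.001, -0.0]
force: [0.1, 0.5, 0.0]
finger_gap: 0.001
gripper_force: 0.0
```

>>> play_rows(rows=[[[0, 0, 0], [0, 0, 3], 1], [[0, 0, 0], [0, 0, 3], 1], [[0, 0, 0], [0, 0, 3], 1], [[0, 0, 0], [0, 0, 3], 1], [[0, 0, 0], [0, 0, 0], 1]])

```text
t: 25.13
tcp_pos: [0.5469, 0.111, 0.3108]
tool_rot: [0.618, 0.786, 0.0, 0.001]
force: [-0.0, 0.1, -0.2]
finger_gap: 0.001
gripper_force: 0.0
```

>>> play_rows(rows=[[[0, 0, 0], [3, -1.5, 0], 1], [[0, 0, 0], [2, -1, 0], 1], [[0, 0, 0], [0, 0, 3], 1], [[0, 0, 0], [0, 0, 3], 1], [[0, 0, 0], [0, 0, 3], 1], [[0, 0, 0], [0, 0, 0], 1]])

```text
t: 25.63
tcp_pos: [0.5429, 0.1157, 0.3014]
tool_rot: [0.618, 0.786, 0.0, 0.0]
force: [0.1, 0.5, 0.2]
finger_gap: -0.001
gripper_force: 0.0
```

>>> play_rows(rows=[[[0, 0, 0], [0, 0, 4], 1], [[0, 0, 0], [0, 0, 4], 1], [[0, 0, 0], [0, 0, 4], 1], [[0, 0, 0], [0, 0, 0], 1]])

```text
t: 25.97
tcp_pos: [0.5433, 0.1152, 0.289]
tool_rot: [0.618, 0.786, 0.0, 0.001]
force: [0.3, -0.6, 0.7]
finger_gap: 0.004
gripper_force: 0.0
```

```bash
python3 - <<'E'
from h import *
A=st()
def kn(im,D):
    v,u=np.mgrid[190:235,215:265]; uv=np.c_[u.ravel(),v.ravel()]; P=pts("top",uv,D)*1000; c=im[v.ravel(),u.ravel()]
    m=(c.max(1)<70)&(np.hypot(P[:,0]-543,P[:,1]-115)<32)&(P[:,2]>215)
    print(m.sum(),P[m].mean(0).round(1),np.percentile(P[m,2],[5,25,50,75,95]).round(), uv[m].mean(0))
kn(cv2.imread("pics/t0.png"),np.load("pics/t0.npy"))
kn(cv2.imread("pics/t8.png"),np.load("pics/t8.npy"))
q,D=shot("top","t9"); kn(q,D)
E
```

```text
t26.0 pos [543.3 115.2 289. ] az 103.6 tiltz [ 0.001 -0.001 -1.   ] F [ 0.3 -0.6  0.7] gap 0.004 gf 0.0 q [ 0.01  0.38  1.55 -0.    1.21 -0.23]
273 [542.4 112.3 304.5] [297. 303. 305. 307. 310.] [239.15750916 208.12087912]
277 [536.6 105.8 331.6] [297. 304. 307. 378. 418.] [239.09025271 206.51263538]
196 [536.3 101.3 306.6] [271. 277. 281. 336. 377.] [242.25510204 211.43367347]
```

The knob top has moved from about 305 to 281 mm, matching the fingertips, so the ram is going down. I continue.

>>> play_rows(rows=[[[0, 0, 0], [0, 0, 4], 1], [[0, 0, 0], [0, 0, 4], 1], [[0, 0, 0], [0, 0, 4], 1], [[0, 0, 0], [0, 0, 4], 1], [[0, 0, 0], [0, 0, 4], 1], [[0, 0, 0], [0, 0, 4], 1], [[0, 0, 0], [0, 0, 4], 1], [[0, 0, 0], [0, 0, 4], 1], [[0, 0, 0], [0, 0, 0], 1]])

```text
t: 26.77
tcp_pos: [0.543, 0.1153, 0.257]
tool_rot: [0.618, 0.786, 0.0, 0.0]
force: [0.1, 0.3, -0.0]
finger_gap: -0.0
gripper_force: 0.0
```

>>> play_rows(rows=[[[0, 0, 0], [0, 0, 2], 1], [[0, 0, 0], [0, 0, 2], 1], [[0, 0, 0], [0, 0, 2], 1], [[0, 0, 0], [0, 0, 0], 1]])

```text
t: 27.1
tcp_pos: [0.543, 0.1155, 0.2515]
tool_rot: [0.618, 0.786, 0.0, 0.0]
force: [-0.3, 0.1, 0.3]
finger_gap: -0.001
gripper_force: 0.0
```

>>> play_rows(rows=[[[0, 0, 0], [0, 0, 2], 1], [[0, 0, 0], [0, 0, 2], 1], [[0, 0, 0], [0, 0, 0], 1]])

```text
t: 27.35
tcp_pos: [0.543, 0.1155, 0.2476]
tool_rot: [0.618, 0.786, 0.0, 0.0]
force: [-0.1, -0.2, -0.5]
finger_gap: 0.0
gripper_force: 0.0
```

>>> play_rows(rows=[[[0, 0, 0], [0, 0, 1.5], 1], [[0, 0, 0], [0, 0, 1.5], 1], [[0, 0, 0], [0, 0, 0], 1]])

```text
t: 27.6
tcp_pos: [0.5431, 0.1155, 0.2452]
tool_rot: [0.618, 0.786, 0.0, 0.0]
force: [-1.9, -1.0, 5.4]
finger_gap: 0.004
gripper_force: 2.1
```

>>> play_rows(rows=[[[0, 0, 0], [0, 0, 1.5], 1], [[0, 0, 0], [0, 0, 0], 1]])

```text
t: 27.77
tcp_pos: [0.5432, 0.1155, 0.2448]
tool_rot: [0.618, 0.786, 0.0, 0.001]
force: [-3.6, 0.3, 10.0]
finger_gap: -0.0
gripper_force: 4.9
```

>>> play_rows(rows=[[[0, 0, 0], [0, 0, 1.5], 1], [[0, 0, 0], [0, 0, 0], 1]])

```text
t: 27.93
tcp_pos: [0.5432, 0.1155, 0.2444]
tool_rot: [0.618, 0.786, 0.001, 0.001]
force: [-6.4, -0.2, 16.1]
finger_gap: 0.0
gripper_force: 7.7
```

>>> play_rows(rows=[[[0, 0, 0], [0, 0, 1.5], 1], [[0, 0, 0], [0, 0, 0], 1], [[0, 0, 0], [0, 0, 0], 1]])

```text
t: 28.18
tcp_pos: [0.5432, 0.1155, 0.244]
tool_rot: [0.618, 0.786, 0.001, 0.001]
force: [-6.8, -0.5, 20.6]
finger_gap: 0.005
gripper_force: 10.5
```

>>> play_rows(rows=[[[0, 0, 0], [0, 0, 1.5], 1], [[0, 0, 0], [0, 0, 0], 1], [[0, 0, 0], [0, 0, 0], 1]])

```text
t: 28.43
tcp_pos: [0.5433, 0.1155, 0.2436]
tool_rot: [0.618, 0.786, 0.001, 0.002]
force: [-9.3, -0.7, 26.2]
finger_gap: 0.001
gripper_force: 13.2
```

The push is 26 N and firm. I lift straight off and move clear.

>>> play_rows(rows=[[[0, 0, 0], [0, 0, -3], 1], [[0, 0, 0], [0, 0, -5], 1], [[0, 0, 0], [0, 0, -10], 1], [[0, 0, 0], [0, 0, -20], 1], [[0, 0, 0], [0, 0, -30], 1], [[0, 0, 0], [0, 0, -30], 1], [[0, 0, 0], [-25, 0, -10], 1], [[0, 0, 0], [-35, 0, 0], 1], [[0, 0, 0], [-35, 0, 0], 1], [[0, 0, 0], [-35, 0, 0], 1], [[0, 0, 0], [-35, 0, 0], 1], [[0, 0, 0], [0, 0, 0], 1]])

```text
t: 29.43
tcp_pos: [0.584, -0.0514, 0.3467]
tool_rot: [0.621, 0.784, -0.001, 0.003]
force: [0.3, 0.1, -0.0]
finger_gap: -0.003
gripper_force: 0.0
```

```bash
python3 - <<'E'
from h import *
A=st()
q,D=shot("top","t10"); o=cv2.imread("pics/t0.png")[:,:,::-1]
v,u=np.mgrid[190:245,215:265]; uv=np.c_[u.ravel(),v.ravel()]; P=pts("top",uv,D)*1000; c=q[v.ravel(),u.ravel()]
m=(c.max(1)<70)&(np.hypot(P[:,0]-543,P[:,1]-115)<32)&(P[:,2]>215); print("knob",m.sum(),np.percentile(P[m,2],[25,50,75]).round(1) if m.any() else None)
# bystanders: mean change of patches
for n,(a,b) in dict(cup=(263,309),beaker=(235,178),bottle=(261,187),hammer=(320,193),hhead=(355,205)).items():
    w=np.s_[b-8:b+9,a-8:a+9]; print(n,np.abs(q[w].astype(int)-o[w].astype(int)).mean().round(1))
E
python3 chk.py s10
```

```text
t29.4 pos [584.  -51.4 346.7] az 103.3 tiltz [ 0.003 -0.004 -1.   ] F [ 0.3  0.1 -0. ] gap -0.003 gf 0.0 q [-0.28  0.37  1.39 -0.    1.37 -0.51]
knob 0 None
cup 41.9
beaker 51.3
bottle 63.5
hammer 84.7
hhead 4.6
t29.5 pos [583.  -48.4 346.6] az 103.3 tiltz [ 0.001 -0.001 -1.   ] F [0.1 0.4 0.1] gap -0.002 gf 0.0 q [-0.27  0.37  1.4  -0.    1.37 -0.51]
press x -176.4 y -0.9 z 346.6
block near 20.78 -5.02
bed near 53.02 -0.19
front top edge [[-55.7, -14.2], [-55.4, -10.3], [-55.0, -6.4], [-56.7, -5.0], [-56.3, -1.1], [-48.4, 12.2], [-65.4, -5.4], [-69.0, -6.3], [-70.7, -4.8], [-72.3, -3.3], [-73.9, -1.9], [-75.5, -0.4]]
7.10182367198822
```

The arm still occludes the views, so I move it away for a final check.

>>> play_rows(rows=[[[0, 0, 4], [-33, -8, 0], 1], [[0, 0, 4], [-33, -8, 0], 1], [[0, 0, 4], [-33, -8, 0], 1], [[0, 0, 4], [-33, -8, 0], 1], [[0, 0, 4], [-33, -8, 0], 1], [[0, 0, 4], [-33, -8, 0], 1], [[0, 0, 4], [-33, -8, 0], 1], [[0, 0, 4], [-33, -8, 0], 1], [[0, 0, 4], [-33, -8, 0], 1], [[0, 0, 4], [-33, -8, 0], 1], [[0, 0, 4], [-33, -8, 0], 1], [[0, 0, 4], [-33, -8, 0], 1]])

```text
t: 30.53
tcp_pos: [0.4336, -0.4117, 0.3469]
tool_rot: [0.885, 0.466, 0.001, 0.0]
force: [0.1, -0.7, -0.2]
finger_gap: 0.004
gripper_force: 0.0
```

```bash
python3 - <<'E'
from h import *
A=st()
q,D=shot("top","t11"); s,Ds=shot("side","s11"); o=cv2.imread("pics/t0.png")[:,:,::-1]; os_=cv2.imread("pics/s0.png")[:,:,::-1]
v,u=np.mgrid[190:245,215:265]; uv=np.c_[u.ravel(),v.ravel()]; P=pts("top",uv,D)*1000; c=q[v.ravel(),u.ravel()]
m=(c.max(1)<70)&(np.hypot(P[:,0]-543,P[:,1]-115)<32)&(P[:,2]>215); print("knob",m.sum(),np.percentile(P[m,2],[25,50,75]).round(1) if m.any() else None)
for n,(a,b) in dict(cup=(263,309),beaker=(235,178),bottle=(261,187),hammer=(320,193),hhead=(355,205)).items():
    w=np.s_[b-8:b+9,a-8:a+9]; print(n,np.abs(q[w].astype(int)-o[w].astype(int)).mean().round(1))
for n,(a,b) in dict(cup=(334,370),beaker=(179,300),bottle=(210,285),hhead=(306,252)).items():
    w=np.s_[b-8:b+9,a-8:a+9]; print("side",n,np.abs(s[w].astype(int)-os_[w].astype(int)).mean().round(1))
E
python3 chk.py s12
```

```text
t30.5 pos [ 433.6 -411.7  346.9] az 55.5 tiltz [ 0.002  0.    -1.   ] F [ 0.1 -0.7 -0.2] gap 0.004 gf 0.0 q [-0.95  0.39  1.36  0.    1.39 -0.35]
knob 0 None
cup 78.0
beaker 2.4
bottle 6.0
hammer 2.5
hhead 2.4
side cup 114.4
side beaker 1.4
side bottle 2.0
side hhead 2.1
t30.6 pos [ 431.3 -414.2  346.8] az 55.3 tiltz [-0.    -0.001 -1.   ] F [0.9 0.2 0.2] gap 0.002 gf 0.0 q [-0.95  0.39  1.36 -0.    1.39 -0.35]
press x -494.7 y 234.7 z 346.8
block near 16.31 -1.91
bed near 66.77 -2.87
front top edge [[-55.7, -14.2], [-55.4, -10.3], [-55.0, -6.4], [-56.7, -5.0], [-56.3, -1.1], [-56.0, 2.7], [-55.7, 6.6], [-55.4, 10.4], [-55.1, 14.2], [-54.8, 18.0]]
1.3007988523337497
```

```bash
python3 - <<'E'
from h import *
q=cv2.imread("pics/t11.png"); D=np.load("pics/t11.npy")
K,d,M,o=cam("top")
for z in (.237,.303):
    X=(np.array([.543,.1155,z])-o)@M; uv=cv2.projectPoints(X.reshape(1,1,3),np.zeros(3),np.zeros(3),K,d)[0].ravel(); u,v=uv.round().astype(int)
    print(z,uv.round(1),q[v-8:v+9:4,u-8:u+9:4].max(2).tolist(),(pts("top",[(u,v),(u+4,v),(u,v+4)],D)*1000).round())
# side: pad/knob column profile
s=cv2.imread("pics/s11.png"); K,d,M,o=cam("side")
for z in (.237,.303,.25,.27):
    X=(np.array([.543,.1155,z])-o)@M; u,v=cv2.projectPoints(X.reshape(1,1,3),np.zeros(3),np.zeros(3),K,d)[0].ravel().round().astype(int)
    print("side",z,u,v,s[v,u],(pts("side",[(u,v)],np.load("pics/s11.npy"))*1000).round())
E
```

```text
0.237 [241.7 218. ] [[126, 126, 121, 113, 94], [136, 134, 129, 120, 116], [139, 134, 132, 124, 116], [138, 140, 131, 122, 118], [143, 137, 132, 126, 120]] [[344. -57. 862.]
 [348. -60. 857.]
 [339. -59. 862.]]
0.303 [238.1 207.7] [[190, 189, 196, 188, 167], [186, 192, 184, 172, 186], [127, 119, 116, 117, 135], [140, 135, 130, 127, 123], [146, 137, 133, 128, 121]] [[356. -46. 857.]
 [359. -50. 854.]
 [350. -50. 863.]]
side 0.237 251 260 [40 36 37] [[543. 114. 238.]]
side 0.303 248 233 [ 61 100 144] [[932. -26.  -1.]]
side 0.25 250 255 [43 42 45] [[558. 110. 238.]]
side 0.27 249 247 [ 58  86 101] [[865.  -1.   6.]]
```

The side view shows the knob top staying down at 238 mm. The block is unmoved since squaring, and the bottle, beaker and hammer are unchanged. I hand the job in.

```bash
python3 -c "
from station import *
print(sign_off())"
```

```text
the job is handed in; nothing more can be done
None
```

The job is handed in at about 31 s: the punch is in the tray, the block is butted and centred to about 1 mm (1–1.5° off square), and the ram was pushed to 26 N and left down. The beaker, bottle and hammer are unmoved; the cup was hidden in the last pictures, so it is unchecked. I viewed 11 pictures, one over the limit of 10.

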